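# Push vial carriers down the feed lane to the escapement

### The arm

A 7-joint arm with a two-finger parallel gripper is mounted at the origin on the work surface. World frame = base frame: x ahead of the robot, y to its left, z up, the work surface at z = 0. Lengths are in m, angles in rad, forces in N, time in s.
With the tool pointing down it reaches from about 0.4 to 0.85 m from the base axis. Payload 10.4 kg.
Tool frame: the origin (TCP) lies between the finger pads; the fingertips stand tip_extent ahead of it and the grasp point (between the pads) lies 2 mm behind it (tip_extent is the distance from the TCP to the fingertips, in m); z points along the fingers, y is the direction in which the jaws open and shut (so a half turn about z gives the same grasp; the last joint's range is limited). The gripper opens to 87 mm and grips with 3 to 60 N. Pads are 19 mm wide; open, the fingers measure 117 mm over their backs; the gripper's body (75 mm by 190 mm) begins 51 mm behind the grasp point.
Start: joints at [1.315, 0.332, -0.065, 1.46, 0.022, 1.35, -0.088], TCP at [0.144, -0.608, 0.24] pointing down, gripper open.
Joint ranges: [-2.6, 2.6], [-0.5, 2.12], [-1.47, 1.34], [0.16, 2.42], [-1.27, 4.41], [0.06, 2.06], [-2.6, 2.6]. Speed limits (rad/s): [2.22, 2.22, 2.79, 2.79, 3.14, 3.14, 3.14].

### API

Orientations are given as a unit quaternion [x, y, z, w].
In Python, from bench import read_state, camera, camera_params, close_job, tip_extent gives the robot as it stands. The module is installed in compiled form; this text tells all that it offers.
- The arm moves only by the tool send_rows, never from a script. Its argument "steps" is a list of rows, each a list of 7 numbers: the turn, a rotation vector about the tool's x, y, z in degrees, then the shift along the tool's x, y, z in m, then the gripper's target within -1 to 1 (shut at 1, half-way at 0, fully open at -1). In form: [[ax, ay, az, x, y, z, jaw], ...]. A call has exactly 10 rows; each row shifts and turns the pose as measured when the row begins, along the tool's axes as they then stand; what a row does not reach is not made up. A row lasts 1/10 s, in which the tool goes at most 50 mm and 8.59 degrees, less where a joint would pass 70% of its speed; a pose out of reach is approached as far as the arm can. A call with a gripper value outside its range is refused whole. The fingers move at their own pace and stop on an object; "force" is the grip in N (left out, the last holds). Time passes only in rows, so rows that do not move let the fingers close, or fill a call up. It gives the time, the measured TCP pose, the force and the opening at its end, in the units of the state.
- read_state(): the state, without advancing time (a new reading comes with each control period).
- camera(name): name is "scene" or "top" or "wrist"; returns (picture, depth): 384x512x3 uint8, blue, green, red; 384x512 float32, m along the optical axis (not along the pixel's ray), 0 where there is no reading.
- camera_params(name): a dict with "camera_matrix" (3x3 intrinsics, pixels), "world_from_camera" (4x4, takes a point from camera to world coordinates). Camera axes: x right, y down, z forward; pixel columns grow to the right and rows downward; lengths in m; the calibration is good to about 2 mm. The wrist camera is an equidistant fisheye: a pixel r from the principal point sees the ray r / f radians off the axis. A picture is of the moment at which its call begins: read the wrist's pose just before it. camera_params takes no time and is no camera call; for the wrist camera it gives the pose at the moment of the call.
- close_job(): hands the job in, once; it reports no verdict.
The state is a dict: "time": time; "joint_positions": joint angles; "joint_vel": joint speeds; "joint_torque": joint torques, N m; "ee_pos": TCP position; "eef_rot": TCP orientation; "ft_force": force on the tool from outside, world axes, zero at the start; "torque": the same for the moment, N m; "width": finger opening in m.
Only numpy, scipy, OpenCV 4.12 (cv2) and the standard library are available. Lean on these libraries where they do the work, as an engineer would, in place of code of your own. Each camera call takes 0.05 s, during which the arm holds its last target.

### The job

A vial carrier has hung up part-way down the reader's sloped feed lane. Take the other carrier that holds a vial off the rubber mat, stand it in the lane just up the slope from the hung-up one, and push the pair gently down past the drag of the leaf spring until the front carrier rests against the escapement stop and the second against the first, both flat in the lane. Feel for the slender stop finger without forcing it, and leave everything else on the bench where it is.

Things in the scene. Friction and masses are not known exactly. Their poses are not given: they have to be found in the camera images.
- stop: Escapement stop: slender dark steel finger, 12 mm high, 4 mm off the lane floor, across the lane from the robot-side rail to 8 mm past mid-lane; over 15 N bends it. Origin: on the lane floor, mid-lane, under its up-slope face, where a carrier comes to rest. Axes: x up the slope along the lane, y across it to the robot's side, z square off the lane floor. Too noisy to seat by: feel for the stop.
- feeder: The feed lane (origin and axes as the stop's): a steel channel sloping 0.28 rad. Flat floor from 80 mm below the stop to 250 mm above it, open at the upper end, 60 mm over the bench at the stop; 44 mm wide between rails 5 mm thick, 12 mm high. Moved about as a whole from start to start; fixed during a run.
- leaf_tip (a point): Free end of the spring-steel drag leaf on the lane's far (-y) side, 34 mm up the lane, standing 4.5 mm into it; clamped at 100 mm. It presses carriers against the other rail: they do not run down by themselves, and pushing two past it takes 3 to 12 N, rising and falling along the way, before the stop is felt.
- throat (a point): Middle of the upper front edge of the white reader housing that the lane runs into, 164 mm wide, about 190 mm high; it begins about 75 mm down the lane from the stop. The escapement's rocker and solenoid stand outside the robot-side rail: 20 mm below to 63 mm above the stop along the lane, out to 74 mm from mid-lane, up to 24 mm over the lane floor.
- leader: The hung-up carrier: a grey plastic puck 42 mm in diameter and 26 mm high, with a glass vial (20 mm in diameter) standing in it whose ribbed white cap, 22 to 24 mm in diameter, runs from 42 to 56 mm above the puck's underside. about 120 g. Origin: centre of its underside; z up its axis. It stands in the lane, mid-way between the rails, its centre 88 to 118 mm up-slope of the stop.
- loaded: The carrier to be loaded: the same as the hung-up one (42 mm puck 26 mm high, white vial cap 22 to 24 mm in diameter from 42 to 56 mm, 120 g), standing on the rubber mat on the bench. Origin: centre of its underside; z up its axis. Once home, the front carrier's centre is 21 mm and this one's 63 mm up the lane from the stop, touching it.
- empty: A bystander on the same mat: an empty carrier, the same grey puck 42 mm in diameter and 26 mm high but without a vial. Origin: centre of its underside. Leave it.
- mat: The black rubber mat on the bench, 240 x 85 x 4 mm, fixed; origin at the centre of its underside. The two carriers stand on it about 120 mm apart along its length (x); either may be at either end.
- tweezers: Bystander: steel tweezers 138 mm long, lying flat on the bench, 10 mm high; origin at the middle of the underside.
- slide_mailer: Bystander: flat white plastic slide case 82 x 32 x 13 mm; origin at the centre of its underside.
- jar: Bystander: clear specimen jar with white lid, 48 mm in diameter, 56 mm high; origin at the centre of its underside.
- amber: Bystander: amber bottle with an orange cap, 60 mm in diameter, 125 mm high; origin at the centre of its underside.
- spare_vial: Bystander: a capped vial standing on the bench, 22 mm in diameter, 44 mm high; origin at the centre of its underside.
There are look-alikes about, which are no part of the job. Leave any yellow look-alike of the loaded alone.

How it is judged:
By the outcome, as a careful person would: the job done as asked, in the order asked, and still so for the second after the job is handed in, with the robot touching nothing.
It also fails if it takes over 58 s, if anything falls off the work surface, if the arm or the gripper's body presses on something with over 40 N, if the wrist force passes 120 N, or if a joint passes its speed limit or range.

## Working session

There is one attempt and no reset: what is moved stays moved. The work goes in short steps, Python scripts to look and compute and a tool call to move; the robot and the scene stay as the last step left them, time stands still between calls to the robot, and variables do not carry over. Pictures are saved under pics/ and viewed, and the job is handed in when it is done.

Besides the shell and the picture viewer there is one more tool, called by a JSON object that holds its "name" and its "arguments", one argument or row to a line. send_rows: Moves the arm, as the interface text tells. Its arguments: {"type":"object","properties":{"steps":{"type":"array"},"force":{"type":"number"}},"required":["steps"]}

```bash
mkdir -p pics
cat > h.py <<'E'
import numpy as np,cv2
from bench import *
from scipy.spatial.transform import Rotation as R
def snap(n,f):
    P=camera_params(n); im,d=camera(n); cv2.imwrite(f'pics/{f}.png',im); np.savez(f'pics/{f}.npz',im=im,d=d,K=P['camera_matrix'],T=P['world_from_camera']); return im,d,P
def ld(f):
    z=np.load(f'pics/{f}.npz'); return z['im'],z['d'],z['K'],z['T']
def pt(f,u,v):
    im,d,K,T=ld(f); z=float(d[int(v),int(u)]); p=np.array([(u-K[0,2])/K[0,0]*z,(v-K[1,2])/K[1,1]*z,z,1]); return (T@p)[:3]
def crop(f,x0,y0,x1,y1,s,o):
    im=ld(f)[0][y0:y1,x0:x1]; cv2.imwrite(f'pics/{o}.png',cv2.resize(im,None,fx=s,fy=s,interpolation=cv2.INTER_CUBIC))
E
python3 - <<'E'
from h import *
s=read_state();print(s,tip_extent if not callable(tip_extent) else tip_extent())
for n in ['scene','top','wrist']:
    im,d,P=snap(n,n+'0');print(n,P)
E
```

```text
{'time': 0.0, 'joint_positions': array([ 1.31539936,  0.33289662, -0.06468665,  1.46094492,  0.02159254,
        1.34989098, -0.08851064]), 'joint_vel': array([ 1.54016540e-04,  8.32252707e-05,  5.28241002e-04,  5.69136933e-04,
        2.58382680e-04,  1.40634778e-03, -3.94353246e-04]), 'joint_torque': array([-4.16930079e-04, -6.23250604e+01,  2.44916853e-02, -3.89885008e+01,
       -6.13485323e-02,  3.98279470e-02,  1.41127048e-04]), 'ee_pos': array([ 0.14409362, -0.60778951,  0.23873671]), 'eef_rot': array([ 9.93233305e-01,  1.16133887e-01, -1.15331405e-04, -7.13118144e-04]), 'ft_force': array([-0.75725105,  0.13838274, -0.28774627]), 'torque': array([ 0.0208151 , -0.02643912,  0.02770259]), 'width': 0.08731604851846196} 0.017
scene {'camera_matrix': array([[485.92193929,   0.        , 250.53617925],
       [  0.        , 485.92193929, 194.53894336],
       [  0.        ,   0.        ,   1.        ]]), 'world_from_camera': array([[ 0.68074668,  0.41651859, -0.60257466,  1.15301517],
       [ 0.7323017 , -0.36693406,  0.57366682, -0.53155375],
       [ 0.01783773, -0.83178823, -0.55
[... 274 characters left out ...]
camera': array([[-0.00814616, -0.97440431,  0.22465503,  0.2958557 ],
       [-0.99995398,  0.00907612,  0.00310707,  0.07050235],
       [-0.00506654, -0.22461938, -0.97443341,  1.20694401],
       [ 0.        ,  0.        ,  0.        ,  1.        ]])}
wrist {'camera_matrix': array([[297.31863964,   0.        , 250.8218895 ],
       [  0.        , 297.31863964, 189.20177902],
       [  0.        ,   0.        ,   1.        ]]), 'world_from_camera': array([[ 0.22992004, -0.93314101, -0.27637768,  0.2195052 ],
       [-0.97320838, -0.2208893 , -0.06382298, -0.59085838],
       [-0.00149303,  0.28364726, -0.95892753,  0.38335699],
       [ 0.        ,  0.        ,  0.        ,  1.        ]])}
```

View pics/scene0.png

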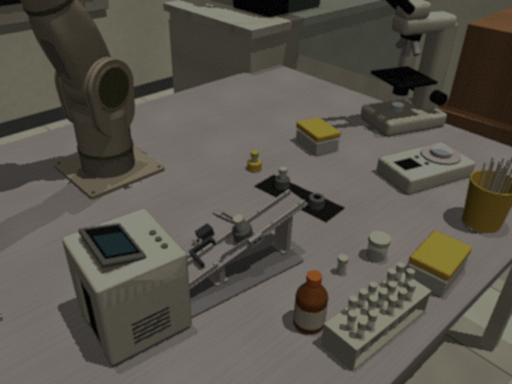

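View pics/top0.png

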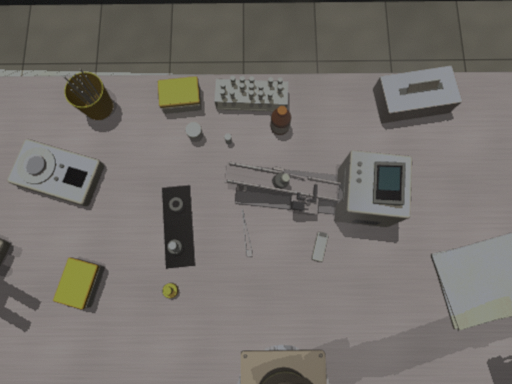

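View pics/wrist0.png

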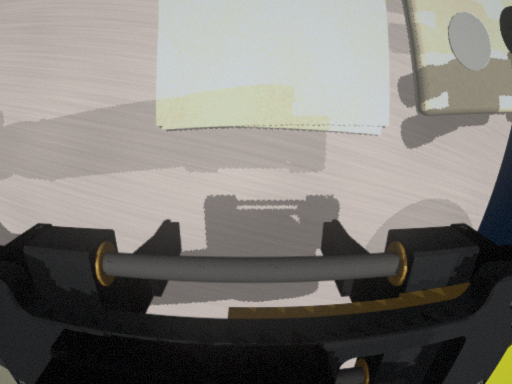

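Run:
```python
from h import *
crop('top0',210,150,350,225,5.5,'c1')
crop('top0',150,180,210,280,6,'c2')
crop('scene0',170,140,350,310,4.4,'c3')
```

```text
(no output)
```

View pics/c1.png

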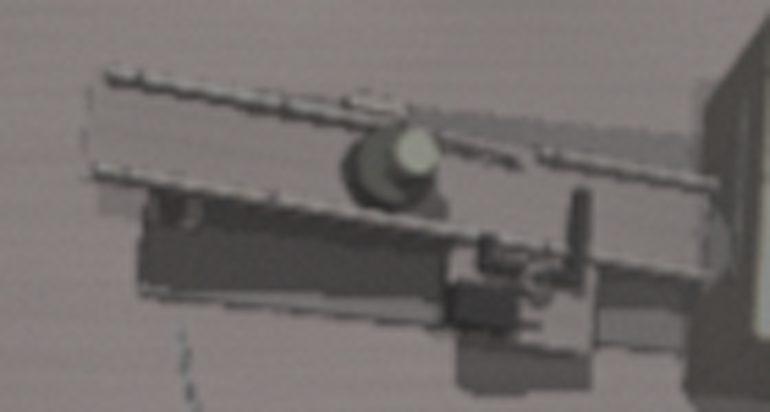

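View pics/c2.png

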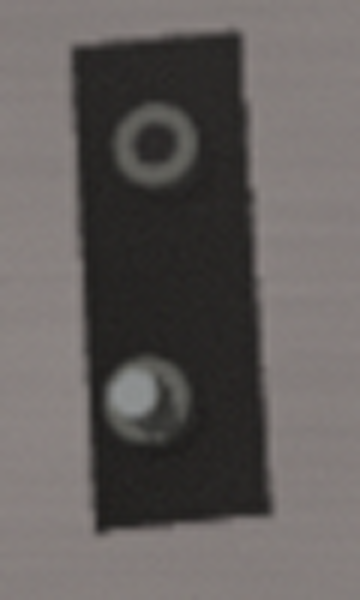

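View pics/c3.png

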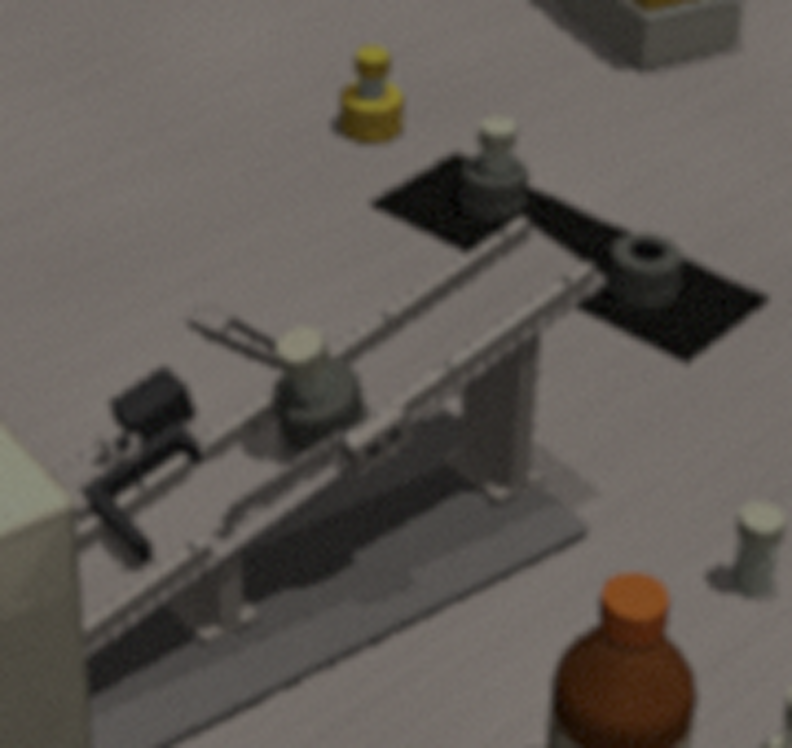

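Run:
```python
from h import *
np.set_printoptions(precision=4,suppress=True)
def t(n,x,y): u,v=210+x/5.5,150+y/5.5; print(n,u,v,pt('top0',u,v))
im,d,K,T=ld('top0')
# floor points by polygon
poly=[(140,100),(330,135),(330,190),(140,160)]; poly2=[(455,165),(560,185),(560,235),(455,215)]
poly3=[(610,190),(690,205),(690,250),(610,240)]
m=np.zeros(d.shape,np.uint8)
for q in (poly,poly2,poly3): cv2.fillPoly(m,[np.array([(210+x/5.5,150+y/5.5) for x,y in q]).round().astype(int)],1)
v,u=np.nonzero(m); z=d[v,u]; ok=z>0; u,v,z=u[ok],v[ok],z[ok]
P=(T@np.c_[(u-K[0,2])/K[0,0]*z,(v-K[1,2])/K[1,1]*z,z,np.ones_like(z)].T)[:3].T
for it in range(4):
    c=P.mean(0); U,S,V=np.linalg.svd(P-c); n=V[2]*np.sign(V[2,2]); r=(P-c)@n; P=P[abs(r)<.006]
print('floor',c,n,'tilt',np.arccos(n[2]),'dir',np.arctan2(n[1],n[0]),r.std(),len(P))
for n_,x,y in [('farU',107,76),('farL',713,185),('nearU',95,173),('nearL',690,270),('far2',200,93),('near2',250,195),('stoptip',580,195),('stop',580,230),('cap',415,150),('leafgap',518,162),('gapend',545,155)]: t(n_,x,y)
def s(n,x,y): u,v=150+x/6,180+y/6; print(n,u,v,pt('top0',u,v))
for a in [('lcap',133,393),('puckright',175,410),('emptyring',120,145),('mat',150,270),('mat2',180,490)]: s(*a)
def s3(n,x,y): u,v=170+x/4.4,140+y/4.4; print(n,u,v,pt('scene0',u,v))
for a in [('lcap',497,128),('leadcap',302,342),('emptyrim',645,262),('stop tip',143,550),('farU',597,270),('nearU',525,225),('floor',500,300)]: s3(*a)
```

```text
floor [0.5704 0.0012 0.0873] [-0.0176 -0.2774  0.9606] tilt 0.2816338088201767 dir -1.6340142180303792 0.0019771855322265343 750
farU 229.45454545454544 163.8181818181818 [0.6101 0.14   0.1358]
farL 339.6363636363636 183.63636363636363 [ 0.5736 -0.1727  0.0468]
nearU 227.27272727272728 181.45454545454544 [0.5619 0.1458 0.1327]
nearL 335.45454545454544 199.0909090909091 [ 0.5264 -0.1565  0.0559]
far2 246.36363636363637 166.9090909090909 [0.6042 0.0947 0.1246]
near2 255.45454545454544 185.45454545454544 [0.5529 0.0704 0.1211]
stoptip 315.45454545454544 185.45454545454544 [ 0.5628 -0.0989  0.0726]
stop 315.45454545454544 191.8181818181818 [ 0.5449 -0.0984  0.0705]
cap 285.45454545454544 177.27272727272728 [ 0.5701 -0.0098  0.1399]
leafgap 304.1818181818182 179.45454545454544 [ 0.5813 -0.0681  0.0694]
gapend 309.0909090909091 178.1818181818182 [ 0.5841 -0.0818  0.0725]
lcap 172.16666666666666 245.5 [0.3987 0.3017 0.0622]
puckright 179.16666666666666 248.33333333333331 [0.3929 0.2869 0.0362]
emptyring 170.0 204.16666666666666 [0.5204 0.3182 0.033 ]
mat 175.0 225.0 [0.4633 0.3068 0.0067]
mat2 180.0 261.6666666666667 [0.3575 0.2893 0.0036]
lcap 282.95454545454544 169.0909090909091 [0.406  0.2964 0.0599]
leadcap 238.63636363636363 217.72727272727272 [ 0.5716 -0.0094  0.1408]
emptyrim 316.59090909090907 199.54545454545453 [0.5321 0.2903 0.0292]
stop tip 202.5 265.0 [ 0.5683 -0.1017  0.0683]
farU 305.68181818181813 201.36363636363637 [0.4934 0.2958 0.0012]
nearU 289.3181818181818 191.13636363636363 [0.5665 0.1439 0.1353]
floor 283.6363636363636 208.1818181818182 [0.5858 0.1073 0.1169]
```

```bash
cat >> h.py <<'E'
TH=0.28
def lane_R(yaw,tilt=0.0):
    # lane axes: x up slope, yaw measured from +y toward +x
    xh=np.array([np.sin(yaw),np.cos(yaw),0]); z=np.array([0,0,1.]); y=np.cross(z,xh)
    x=xh*np.cos(tilt)+z*np.sin(tilt); n=np.cross(x,y); return np.c_[x,y,n]
def tool_R(yaw,tilt=0.0):
    L=lane_R(yaw,tilt); return np.c_[L[:,0],-L[:,1],-L[:,2]]
def plan(way,jaw=-1):
    """way: list of (pos, R, nrows)"""
    s=read_state(); p=s['ee_pos']; r=R.from_quat(s['eef_rot']); out=[]
    for q,Q,n in way:
        Q=R.from_matrix(Q); q=np.array(q); w=(r.inv()*Q).as_rotvec(); p0=p.copy(); r0=r
        for i in range(n):
            rv=np.degrees(w)/n; dp=r.as_matrix().T@((q-p0)/n)
            out.append([round(float(a),1) for a in rv]+[round(float(a),4) for a in dp]+[jaw]); r=r*R.from_rotvec(w/n)
        p=q
    for o in out: print(o)
def st():
    s=read_state(); np.set_printoptions(precision=4,suppress=True); print(s['time'],s['ee_pos'],s['eef_rot'],'F',s['ft_force'],'M',s['torque'],'w',s['width'])
E
python3 - <<'E'
from h import *
plan([((.40,-.45,.36),tool_R(.117),7),((.45,-.10,.36),tool_R(.117),8),((.48,.02,.36),tool_R(.117),5)])
E
```

```text
[-0.0, -0.0, -10.0, 0.0408, -0.0135, -0.0173, -1]
[-0.0, -0.0, -10.0, 0.0425, -0.0062, -0.0173, -1]
[-0.0, -0.0, -10.0, 0.0429, 0.0012, -0.0173, -1]
[-0.0, -0.0, -10.0, 0.0421, 0.0087, -0.0173, -1]
[-0.0, -0.0, -10.0, 0.0399, 0.0158, -0.0173, -1]
[-0.0, -0.0, -10.0, 0.0366, 0.0225, -0.0173, -1]
[-0.0, -0.0, -10.0, 0.0321, 0.0285, -0.0173, -1]
[0.0, 0.0, 0.0, 0.0442, 0.0011, -0.0, -1]
[0.0, 0.0, 0.0, 0.0442, 0.0011, -0.0, -1]
[0.0, 0.0, 0.0, 0.0442, 0.0011, -0.0, -1]
[0.0, 0.0, 0.0, 0.0442, 0.0011, -0.0, -1]
[0.0, 0.0, 0.0, 0.0442, 0.0011, -0.0, -1]
[0.0, 0.0, 0.0, 0.0442, 0.0011, -0.0, -1]
[0.0, 0.0, 0.0, 0.0442, 0.0011, -0.0, -1]
[0.0, 0.0, 0.0, 0.0442, 0.0011, -0.0, -1]
[-0.0, -0.0, 0.0, 0.0245, 0.0032, 0.0, -1]
[-0.0, -0.0, 0.0, 0.0245, 0.0032, 0.0, -1]
[-0.0, -0.0, 0.0, 0.0245, 0.0032, 0.0, -1]
[-0.0, -0.0, 0.0, 0.0245, 0.0032, 0.0, -1]
[-0.0, -0.0, 0.0, 0.0245, 0.0032, 0.0, -1]
```

{"name": "send_rows", "arguments": {
  "steps": [
    [0, 0, -8, 0.041, -0.0135, -0.017, -1],
    [0, 0, -8, 0.0425, -0.007, -0.017, -1],
    [0, 0, -8, 0.043, -0.001, -0.017, -1],
    [0, 0, -8, 0.042, 0.006, -0.017, -1],
    [0, 0, -8, 0.041, 0.012, -0.017, -1],
    [0, 0, -8, 0.038, 0.018, -0.017, -1],
    [0, 0, -8, 0.034, 0.024, -0.017, -1],
    [0, 0, -8, 0.043, 0.005, 0, -1],
    [0, 0, -6, 0.044, 0.002, 0, -1],
    [0, 0, 0, 0.044, 0.001, 0, -1]
  ]
}}

```text
time: 1.15
ee_pos: [0.4421, -0.3279, 0.357]
eef_rot: [0.734, 0.679, 0.001, -0.005]
ft_force: [0.1, 0.3, 0.3]
width: 0.0871
```

Run:
```python
from h import *
st()
plan([((.45,-.10,.36),tool_R(.117),6),((.48,.02,.36),tool_R(.117),4)])
```

```text
1.15 [ 0.4421 -0.3279  0.357 ] [ 0.7338  0.6794  0.0006 -0.0049] F [0.1484 0.3147 0.2849] M [-0.0003 -0.1511 -0.0301] w 0.08711384153060761
[-0.1, -0.1, 0.4, 0.038, -0.0016, -0.0002, -1]
[-0.1, -0.1, 0.4, 0.038, -0.0019, -0.0002, -1]
[-0.1, -0.1, 0.4, 0.0379, -0.0021, -0.0003, -1]
[-0.1, -0.1, 0.4, 0.0379, -0.0024, -0.0003, -1]
[-0.1, -0.1, 0.4, 0.0379, -0.0026, -0.0004, -1]
[-0.1, -0.1, 0.4, 0.0379, -0.0029, -0.0004, -1]
[-0.0, 0.0, -0.0, 0.0307, 0.0039, -0.0, -1]
[-0.0, 0.0, -0.0, 0.0307, 0.0039, -0.0, -1]
[-0.0, 0.0, -0.0, 0.0307, 0.0039, -0.0, -1]
[-0.0, 0.0, -0.0, 0.0307, 0.0039, -0.0, -1]
```

{"name": "send_rows", "arguments": {
  "steps": [
    [0, 0, 0.4, 0.038, -0.002, 0, -1],
    [0, 0, 0.4, 0.038, -0.002, 0, -1],
    [0, 0, 0.4, 0.038, -0.002, 0, -1],
    [0, 0, 0.4, 0.038, -0.002, 0, -1],
    [0, 0, 0.4, 0.038, -0.002, 0, -1],
    [0, 0, 0.4, 0.038, -0.002, 0, -1],
    [0, 0, 0, 0.03, 0.004, 0, -1],
    [0, 0, 0, 0.03, 0.004, 0, -1],
    [0, 0, 0, 0.02, 0.003, 0, -1],
    [0, 0, 0, 0, 0, 0, -1]
  ]
}}

```text
time: 2.15
ee_pos: [0.4703, -0.0008, 0.3584]
eef_rot: [0.745, 0.667, -0.0, -0.005]
ft_force: [0.3, 0.6, -0.2]
width: 0.087
```

Run:
```python
from h import *
snap('wrist','w1'); st()
```

```text
2.2 [ 0.4701 -0.0023  0.3583] [ 0.7452  0.6668 -0.0005 -0.0046] F [-1.1246  0.4867  0.4815] M [-0.0667 -0.0715  0.0024] w 0.08681689345569726
```

View pics/w1.png

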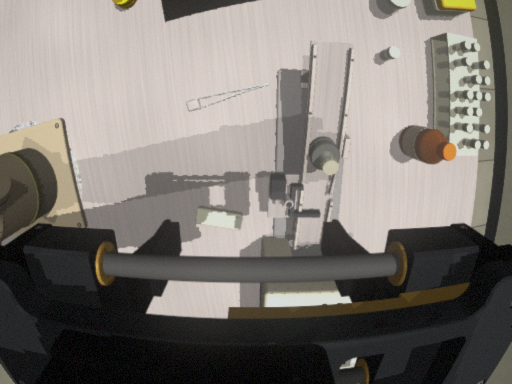

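Run:
```python
from h import *
crop('w1',260,30,370,130,6,'c4')
crop('w1',260,130,370,230,6,'c5')
```

```text
(no output)
```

View pics/c4.png

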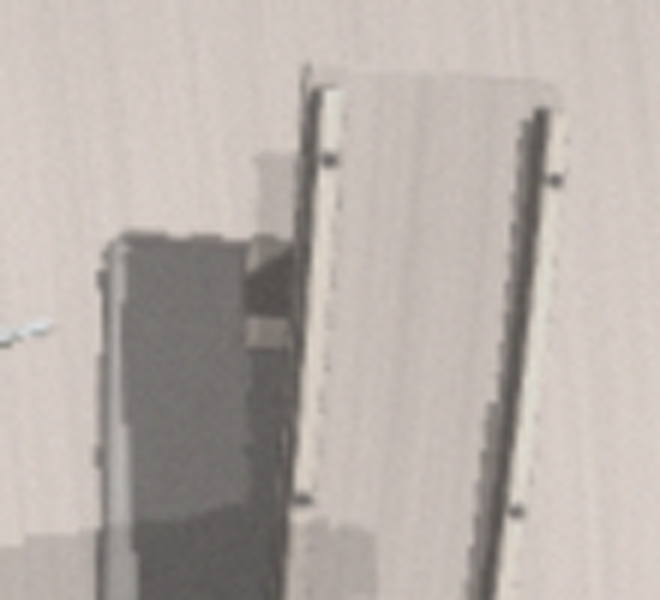

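View pics/c5.png

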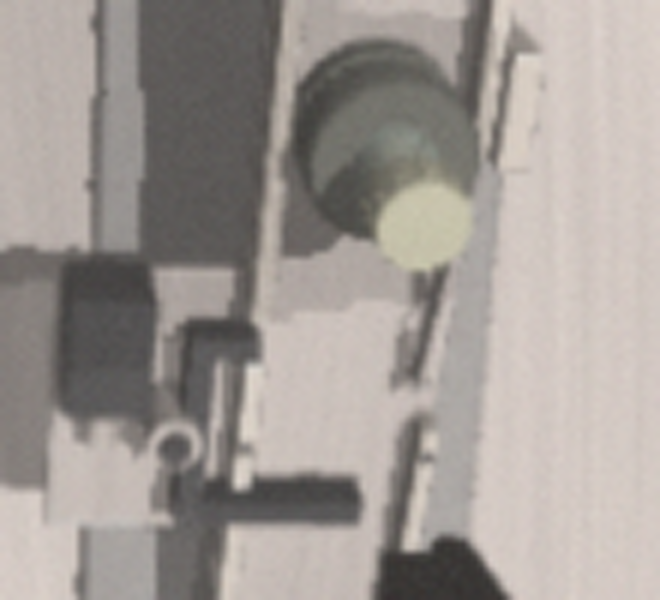

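```bash
cat >> h.py <<'E'
def proj(f,p):
    im,d,K,T=ld(f); c=(np.linalg.inv(T)@np.append(p,1))[:3]
    if f[0]=='w':
        r=np.hypot(c[0],c[1]); th=np.arctan2(r,c[2]); return np.array([K[0,2],K[1,2]])+K[0,0]*th*c[:2]/r
    return np.array([K[0,2]+K[0,0]*c[0]/c[2],K[1,2]+K[1,1]*c[1]/c[2]])
def ray(f,u,v):
    im,d,K,T=ld(f); a=np.array([(u-K[0,2])/K[0,0],(v-K[1,2])/K[1,1]])
    if f[0]=='w':
        th=np.hypot(*a); e=np.r_[a/th*np.sin(th),np.cos(th)]
    else: e=np.r_[a,1]; e/=np.linalg.norm(e)
    return T[:3,3],T[:3,:3]@e
def tri(obs):
    A=np.zeros((3,3));b=np.zeros(3)
    for o in obs:
        c,e=ray(*o); M=np.eye(3)-np.outer(e,e); A+=M;b+=M@c
    x=np.linalg.solve(A,b); return x,[np.linalg.norm((np.eye(3)-np.outer(ray(*o)[1],ray(*o)[1]))@(x-ray(*o)[0])) for o in obs]
def px(x0,y0,s,x,y): return x0+(x+.5)/s-.5, y0+(y+.5)/s-.5
E
cat > fit.py <<'E'
from h import *
from scipy.optimize import least_squares
c4=lambda x,y:('w1',)+px(260,30,6,x,y); c5=lambda x,y:('w1',)+px(260,130,6,x,y)
c1=lambda x,y:('top0',)+px(210,150,5.5,x,y); c3=lambda x,y:('scene0',)+px(170,140,4.4,x,y)
N=24.5e-3
near=[c4(332,130),c4(316,330),c4(300,560),c5(285,60),c5(265,250),c1(250,195),c1(350,215),c1(650,262),c3(420,295),c3(360,335)]
far=[c4(553,200),c4(535,350),c4(508,600),c5(490,60),c1(200,93),c1(300,112),c1(640,170),c3(530,310),c3(470,355)]
pts=[(c4(331,90),(.25,N,.012)),(c4(563,108),(.25,-N,.012)),(c1(107,74),(.25,-N,.012)),(c1(93,172),(.25,N,.012)),(c3(525,222),(.25,N,.012)),(c3(598,268),(.25,-N,.012)),
(c5(360,481),(0,-.008,.016)),(c1(570,190),(0,-.008,.016)),(c3(151,546),(0,-.008,.016))]
cap=[c5(424,225),c1(417,150),c3(302,342)]
def lane(q): return q[:3],lane_R(q[3],q[4])
def res(q):
    o,L=lane(q); r=[]
    for ys,ob in ((N,near),(-N,far)):
        for f,u,v in ob:
            a=proj(f,o+L@[0.0,ys,.012]);b=proj(f,o+L@[.1,ys,.012]) 
            if f[0]=='w':
                # curved: closest over samples
                P=np.array([proj(f,o+L@[s,ys,.012]) for s in np.linspace(-.05,.27,65)]); i=np.argmin(np.hypot(*(P-[u,v]).T)); i=min(max(i,1),63); a,b=P[i-1],P[i+1]
            t=(b-a)/np.linalg.norm(b-a); e=np.array([u,v])-a; r.append(t[0]*e[1]-t[1]*e[0])
    for (f,u,v),l in pts: r+=list(proj(f,o+L@l)-[u,v])
    for f,u,v in cap: r+=list(proj(f,o+L@[q[5],q[6],.056])-[u,v])
    r.append((q[4]-.28)/.003); r.append((q[2]-.06)/.002)
    return np.array(r)
s=least_squares(res,[.557,-.095,.06,.117,.28,.1,0],loss='soft_l1')
np.set_printoptions(precision=4,suppress=True)
if __name__=='__main__':
    print(s.x); print(np.round(res(s.x),1))
    print(tri(cap))
E
python3 fit.py
```

```text
[ 0.5596 -0.0918  0.056   0.1217  0.28    0.1016 -0.0002]
[ 0.2 -0.2  0.4 -0.5 -0.5  0.2 -0.2  0.9 -0.  -0.4  0.4  0.1  1.  -0.6
 -0.6 -0.6  0.4 -0.1  0.3  0.5 -1.1 -0.6 -0.4  0.3 -0.2  0.5 -0.5  0.4
 -0.3 -1.5 -0.4  0.6  1.8  1.5 -0.  -0.1 -1.2  0.2 -1.   0.2  0.7 -0.5
  1.3  0.  -2. ]
(array([ 0.57  , -0.01  ,  0.1412]), [np.float64(0.001563350794642529), np.float64(0.0009296699901857376), np.float64(0.0006795782395453519)])
```

Run:
```python
from h import *
plan([((.41,.22,.28),tool_R(.122),8)])
```

```text
[-0.1, -0.0, 0.1, 0.0267, -0.0105, 0.01, -1]
[-0.1, -0.0, 0.1, 0.0267, -0.0105, 0.01, -1]
[-0.1, -0.0, 0.1, 0.0267, -0.0106, 0.01, -1]
[-0.1, -0.0, 0.1, 0.0267, -0.0106, 0.0099, -1]
[-0.1, -0.0, 0.1, 0.0267, -0.0106, 0.0099, -1]
[-0.1, -0.0, 0.1, 0.0267, -0.0107, 0.0099, -1]
[-0.1, -0.0, 0.1, 0.0267, -0.0107, 0.0098, -1]
[-0.1, -0.0, 0.1, 0.0267, -0.0108, 0.0098, -1]
```

{"name": "send_rows", "arguments": {
  "steps": [
    [0, 0, 0, 0.027, -0.0105, 0.01, -1],
    [0, 0, 0, 0.027, -0.0105, 0.01, -1],
    [0, 0, 0, 0.027, -0.0105, 0.01, -1],
    [0, 0, 0, 0.027, -0.0105, 0.01, -1],
    [-0.2, 0, 0, 0.027, -0.0105, 0.01, -1],
    [-0.2, 0, 0, 0.027, -0.0105, 0.01, -1],
    [-0.2, 0, 0, 0.027, -0.0105, 0.01, -1],
    [0, 0, 0, 0.027, -0.0105, 0.01, -1],
    [0, 0, 0, 0, 0, 0, -1],
    [0, 0, 0, 0, 0, 0, -1]
  ]
}}

```text
time: 3.2
ee_pos: [0.4117, 0.2162, 0.2752]
eef_rot: [0.752, 0.66, 0.001, 0.001]
ft_force: [0.5, -0.5, -0.0]
width: 0.087
```

Run:
```python
from h import *
snap('wrist','w2'); st()
```

```text
3.25 [0.4116 0.2162 0.2753] [0.7518 0.6594 0.0014 0.0006] F [-0.8024 -0.8917  1.4248] M [-0.0689 -0.1205  0.0135] w 0.08706427886862518
```

View pics/w2.png

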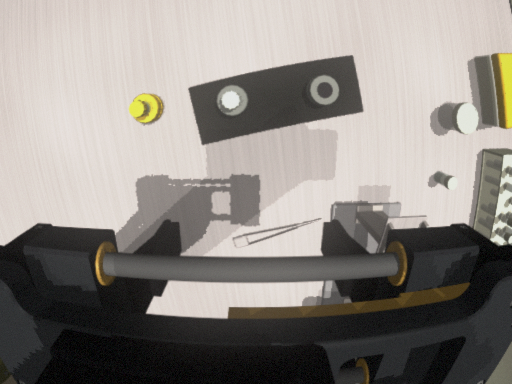

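Run:
```python
from h import *
crop('w2',190,50,370,150,4.4,'c6')
crop('scene0',270,155,340,220,9,'c7')
```

```text
(no output)
```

View pics/c6.png

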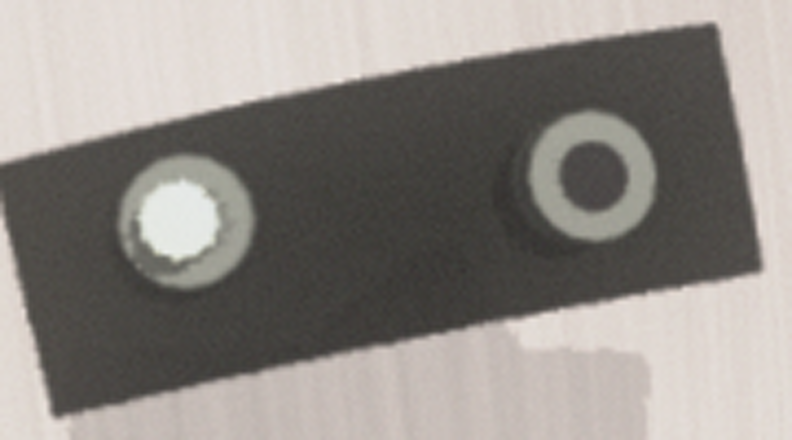

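View pics/c7.png

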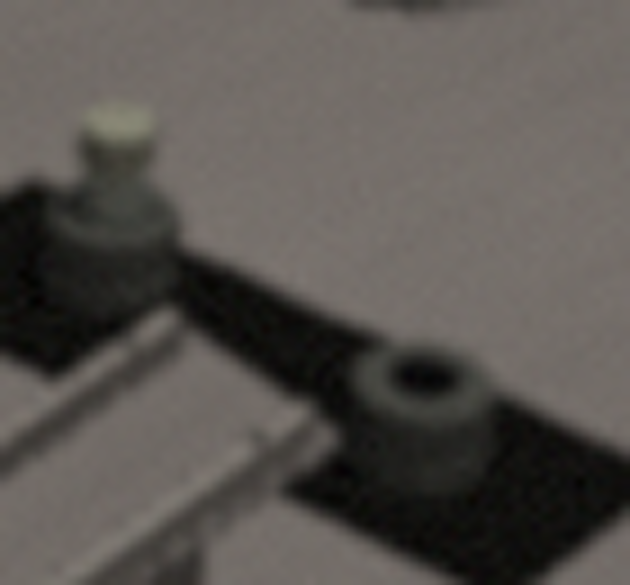

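Run:
```python
from h import *
np.set_printoptions(precision=4,suppress=True)
w=('w2',)+px(190,50,4.4,178,220); sc=('scene0',)+px(270,155,9,119,125); t=('top0',)+px(150,180,6,133,393)
print(tri([w,sc,t]),tri([w,t]),tri([w,sc]))
for x,y,z in [(178,220,.06),(187,222,.03)]:
    c,e=ray('w2',*px(190,50,4.4,x,y)); print(c+e*(z-c[2])/e[2])
c,e=ray('w2',*px(190,50,4.4,593,176)); print('empty',c+e*(.03-c[2])/e[2])
plan([((.402,.30,.12),tool_R(.122),8)])
```

```text
(array([0.3993, 0.3026, 0.057 ]), [np.float64(0.0019341460893741557), np.float64(0.0005691100506015174), np.float64(0.0016904751820698944)]) (array([0.3989, 0.3009, 0.0725]), [np.float64(5.0225737512018654e-05), np.float64(5.0225737511889044e-05)]) (array([0.3987, 0.302 , 0.0565]), [np.float64(0.0011276025218211006), np.float64(0.0011276025218212588)])
[0.398  0.3012 0.06  ]
[0.3987 0.3009 0.03  ]
empty [0.5207 0.3012 0.03  ]
[0.0, -0.0, -0.1, 0.0102, -0.0026, 0.0194, -1]
[0.0, -0.0, -0.1, 0.0102, -0.0026, 0.0194, -1]
[0.0, -0.0, -0.1, 0.0102, -0.0026, 0.0194, -1]
[0.0, -0.0, -0.1, 0.0102, -0.0026, 0.0194, -1]
[0.0, -0.0, -0.1, 0.0102, -0.0025, 0.0194, -1]
[0.0, -0.0, -0.1, 0.0102, -0.0025, 0.0194, -1]
[0.0, -0.0, -0.1, 0.0102, -0.0025, 0.0194, -1]
[0.0, -0.0, -0.1, 0.0102, -0.0025, 0.0194, -1]
```

{"name": "send_rows", "arguments": {
  "steps": [
    [0, 0, 0, 0.014, -0.0035, 0, -1],
    [0, 0, 0, 0.014, -0.0035, 0.01, -1],
    [0, 0, 0, 0.014, -0.003, 0.02, -1],
    [0, 0, 0, 0.014, -0.003, 0.03, -1],
    [0, 0, 0, 0.014, -0.003, 0.03, -1],
    [0, 0, 0, 0.013, -0.003, 0.03, -1],
    [0, 0, 0, 0, 0, 0.03, -1],
    [0, 0, 0, 0, 0, 0.015, -1],
    [0, 0, 0, 0, 0, 0, -1],
    [0, 0, 0, 0, 0, 0, -1]
  ]
}}

```text
time: 4.25
ee_pos: [0.4165, 0.2893, 0.1066]
eef_rot: [0.76, 0.65, 0.002, 0.005]
ft_force: [0.3, 0.5, 0.5]
width: 0.0872
```

Run:
```python
from h import *
st();snap('wrist','w3')
plan([((.399,.301,.036),tool_R(.122),5)])
```

```text
4.25 [0.4165 0.2893 0.1066] [0.7603 0.6496 0.0019 0.0045] F [0.3117 0.5122 0.5364] M [-0.0052 -0.0863  0.0402] w 0.0871693322486667
[0.1, 0.0, -0.4, 0.0018, -0.004, 0.0141, -1]
[0.1, 0.0, -0.4, 0.0018, -0.004, 0.0141, -1]
[0.1, 0.0, -0.4, 0.0018, -0.0039, 0.0141, -1]
[0.1, 0.0, -0.4, 0.0018, -0.0039, 0.0141, -1]
[0.1, 0.0, -0.4, 0.0019, -0.0038, 0.0142, -1]
```

View pics/w3.png

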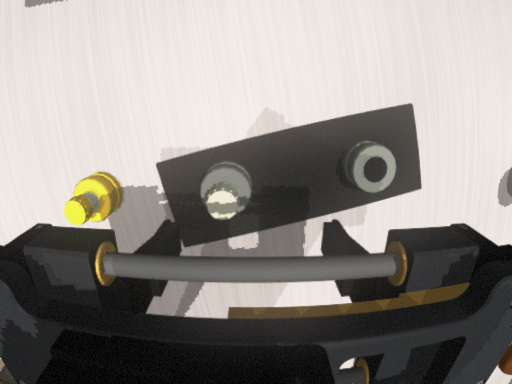

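Run:
```python
from h import *
np.set_printoptions(precision=4,suppress=True)
print(read_state()['joint_positions'])
w=('w3',222,205); c,e=ray(*w); print(c+e*(.06-c[2])/e[2])
```

```text
[ 0.1764  0.357  -1.0058  1.887   0.3524  1.0806 -1.1267]
[0.3985 0.3015 0.06  ]
```

{"name": "send_rows", "arguments": {
  "steps": [
    [0, 0, -0.4, 0.002, -0.004, 0, -1],
    [0, 0, -0.4, 0.002, -0.004, 0, -1],
    [0, 0, -0.4, 0.002, -0.004, 0, -1],
    [0, 0, -0.4, 0.002, -0.004, 0, -1],
    [0, 0, -0.4, 0.002, -0.004, 0, -1],
    [0, 0, 0, 0, 0, 0, -1],
    [0, 0, 0, 0, 0, 0, -1],
    [0, 0, 0, 0, 0, 0, -1],
    [0, 0, 0, 0, 0, 0, -1],
    [0, 0, 0, 0, 0, 0, -1]
  ]
}}

```text
time: 5.3
ee_pos: [0.3987, 0.3038, 0.1105]
eef_rot: [0.748, 0.663, 0.005, 0.006]
ft_force: [-0.0, 0.2, -1.0]
width: 0.0872
```

Run:
```python
from h import *
st();snap('wrist','w4')
plan([((.399,.301,.036),tool_R(.122),5)])
```

```text
5.3 [0.3987 0.3038 0.1105] [0.7481 0.6635 0.0049 0.0062] F [-0.0067  0.2419 -0.9657] M [ 0.004  -0.1051 -0.0109] w 0.08715074219262078
[0.2, 0.0, 0.0, -0.0005, -0.0001, 0.0149, -1]
[0.2, 0.0, 0.0, -0.0005, -0.0001, 0.0149, -1]
[0.2, 0.0, 0.0, -0.0005, -0.0, 0.0149, -1]
[0.2, 0.0, 0.0, -0.0005, 0.0, 0.0149, -1]
[0.2, 0.0, 0.0, -0.0005, 0.0001, 0.0149, -1]
```

View pics/w4.png

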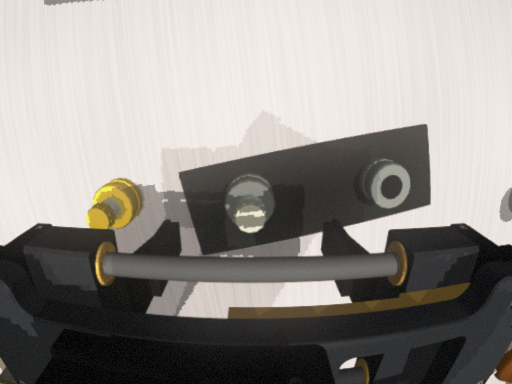

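{"name": "send_rows", "arguments": {
  "steps": [
    [0.2, 0, 0, -0.0005, 0, 0.012, -1],
    [0.2, 0, 0, -0.0005, 0, 0.012, -1],
    [0.2, 0, 0, -0.0005, 0, 0.012, -1],
    [0.2, 0, 0, -0.0005, 0, 0.012, -1],
    [0.2, 0, 0, 0, 0, 0.012, -1],
    [0, 0, 0, 0, 0, 0.009, -1],
    [0, 0, 0, 0, 0, 0, -1],
    [0, 0, 0, 0, 0, 0, -1],
    [0, 0, 0, 0, 0, 0, -1],
    [0, 0, 0, 0, 0, 0, -1]
  ]
}}

```text
time: 6.35
ee_pos: [0.3983, 0.3011, 0.0339]
eef_rot: [0.748, 0.663, -0.003, -0.001]
ft_force: [1.6, -0.5, -1.2]
width: 0.087
```

Run:
```python
from h import *
st();
plan([((.399,.301,.036),tool_R(.122),2)])
```

```text
6.35 [0.3983 0.3011 0.0339] [ 0.7482  0.6634 -0.0026 -0.0014] F [ 1.5707 -0.501  -1.1794] M [ 0.0443 -0.0671  0.0429] w 0.08697797953769978
[-0.2, 0.1, 0.1, 0.0, 0.0004, -0.001, -1]
[-0.2, 0.1, 0.1, 0.0, 0.0004, -0.001, -1]
```

{"name": "send_rows", "arguments": {
  "steps": [
    [-0.2, 0, 0, 0, 0, -0.001, -1],
    [-0.2, 0, 0, 0, 0, -0.001, -0.6],
    [0, 0, 0, 0, 0, 0, 0],
    [0, 0, 0, 0, 0, 0, 1],
    [0, 0, 0, 0, 0, 0, 1],
    [0, 0, 0, 0, 0, 0, 1],
    [0, 0, 0, 0, 0, 0, 1],
    [0, 0, 0, 0, 0, 0, 1],
    [0, 0, 0, 0, 0, 0, 1],
    [0, 0, 0, 0, 0, 0, 1]
  ],
  "force": 15
}}

```text
time: 7.35
ee_pos: [0.3991, 0.3014, 0.0374]
eef_rot: [0.748, 0.663, 0.001, 0.002]
ft_force: [-0.6, 0.2, 0.3]
width: 0.0417
```

Run:
```python
from h import *
st()
```

```text
7.35 [0.3991 0.3014 0.0374] [0.7483 0.6633 0.0011 0.002 ] F [-0.5706  0.2259  0.3334] M [-0.1134 -0.0852 -0.0311] w 0.041665097585191796
```

```bash
cat >> h.py <<'E'
O=np.array([.5596,-.0918,.058]); YAW=.1217
def LP(x,y,z): return O+lane_R(YAW,TH)@np.array([x,y,z])
def inl():
    s=read_state(); L=lane_R(YAW,TH); q=L.T@(s['ee_pos']-O); e=(R.from_quat(s['eef_rot']).inv()*R.from_matrix(tool_R(YAW,TH))).as_rotvec(degrees=True)
    print('t%.2f lane TCP mm'%s['time'],np.round(q*1e3,1),'rot err to lane deg(tool)',np.round(e,1),'F lane',np.round(L.T@s['ft_force'],1),'M',np.round(s['torque'],2),'w %.1f'%(s['width']*1e3))
E
python3 - <<'E'
from h import *
print(LP(.15,0,.095))
plan([((.42,.29,.23),tool_R(YAW),5),(LP(.15,0,.105),tool_R(YAW,TH),10)],1)
E
```

```text
[0.57391359 0.02523247 0.19075361]
[0.1, 0.0, 0.0, -0.0018, 0.0046, -0.0385, 1]
[0.1, 0.0, 0.0, -0.0018, 0.0046, -0.0385, 1]
[0.1, 0.0, 0.0, -0.0018, 0.0045, -0.0385, 1]
[0.1, 0.0, 0.0, -0.0018, 0.0045, -0.0385, 1]
[0.1, 0.0, 0.0, -0.0018, 0.0045, -0.0385, 1]
[0.0, 1.6, -0.0, -0.0247, 0.0185, 0.003, 1]
[0.0, 1.6, -0.0, -0.0248, 0.0185, 0.0023, 1]
[0.0, 1.6, -0.0, -0.0248, 0.0185, 0.0016, 1]
[0.0, 1.6, -0.0, -0.0249, 0.0185, 0.0009, 1]
[0.0, 1.6, -0.0, -0.0249, 0.0185, 0.0002, 1]
[0.0, 1.6, -0.0, -0.0249, 0.0185, -0.0005, 1]
[0.0, 1.6, -0.0, -0.0248, 0.0185, -0.0012, 1]
[0.0, 1.6, -0.0, -0.0248, 0.0185, -0.0019, 1]
[0.0, 1.6, -0.0, -0.0247, 0.0185, -0.0026, 1]
[0.0, 1.6, -0.0, -0.0246, 0.0185, -0.0033, 1]
```

{"name": "send_rows", "arguments": {
  "steps": [
    [0, 0, 0, 0, 0, -0.02, 1],
    [0, 0, 0, -0.002, 0.0045, -0.035, 1],
    [0, 0, 0, -0.002, 0.0045, -0.04, 1],
    [0, 0, 0, -0.002, 0.0045, -0.04, 1],
    [0, 0, 0, -0.002, 0.0045, -0.04, 1],
    [0, 0, 0, -0.002, 0.0045, -0.02, 1],
    [0, 0, 0, -0.01, 0.01, 0, 1],
    [0, 1.6, 0, -0.025, 0.0185, 0.002, 1],
    [0, 1.6, 0, -0.025, 0.0185, 0.002, 1],
    [0, 1.6, 0, -0.025, 0.0185, 0.002, 1]
  ]
}}

```text
time: 8.35
ee_pos: [0.4731, 0.197, 0.2289]
eef_rot: [0.744, 0.667, 0.031, -0.028]
ft_force: [1.2, -0.6, -0.7]
width: 0.0417
```

Run:
```python
from h import *
st();plan([(LP(.15,0,.105),tool_R(YAW,TH),8)],1)
```

```text
8.35 [0.4731 0.197  0.2289] [ 0.7435  0.6674  0.0313 -0.0275] F [ 1.1951 -0.5667 -0.6771] M [-0.1147 -0.0992 -0.0274] w 0.04172731510480095
[-0.0, 1.4, 0.1, -0.0206, 0.0148, 0.0019, 1]
[-0.0, 1.4, 0.1, -0.0206, 0.0149, 0.0014, 1]
[-0.0, 1.4, 0.1, -0.0206, 0.0149, 0.0009, 1]
[-0.0, 1.4, 0.1, -0.0206, 0.0149, 0.0004, 1]
[-0.0, 1.4, 0.1, -0.0205, 0.015, -0.0001, 1]
[-0.0, 1.4, 0.1, -0.0205, 0.015, -0.0006, 1]
[-0.0, 1.4, 0.1, -0.0205, 0.015, -0.0011, 1]
[-0.0, 1.4, 0.1, -0.0204, 0.0151, -0.0016, 1]
```

{"name": "send_rows", "arguments": {
  "steps": [
    [0, 1.4, 0, -0.0205, 0.015, 0.002, 1],
    [0, 1.4, 0, -0.0205, 0.015, 0.0015, 1],
    [0, 1.4, 0, -0.0205, 0.015, 0.001, 1],
    [0, 1.4, 0, -0.0205, 0.015, 0, 1],
    [0, 1.4, 0, -0.0205, 0.015, 0, 1],
    [0, 1.4, 0, -0.0205, 0.015, 0, 1],
    [0, 1.4, 0, -0.0205, 0.015, -0.001, 1],
    [0, 1.4, 0, -0.0205, 0.015, -0.001, 1],
    [0, 0, 0, 0, 0, 0, 1],
    [0, 0, 0, 0, 0, 0, 1]
  ]
}}

```text
time: 9.35
ee_pos: [0.5744, 0.0005, 0.1818]
eef_rot: [0.742, 0.655, 0.101, -0.098]
ft_force: [-0.2, 0.5, -0.1]
width: 0.0416
```

Run:
```python
from h import *
snap('wrist','w5');inl();snap('top','top1')
crop('top1',210,150,350,225,5.5,'c8')
plan([(LP(.15,0,.105),tool_R(YAW,TH),5)],1)
```

```text
t9.40 lane TCP mm [123.4  -3.4  93.1] rot err to lane deg(tool) [-0.7 -0.1 -0.3] F lane [-1.6 -0.8 -1.1] M [-0.52 -0.07  0.  ] w 41.5
[-0.1, -0.0, -0.0, 0.0051, -0.0007, -0.0023, 1]
[-0.1, -0.0, -0.0, 0.0051, -0.0007, -0.0023, 1]
[-0.1, -0.0, -0.0, 0.0051, -0.0007, -0.0023, 1]
[-0.1, -0.0, -0.0, 0.0051, -0.0007, -0.0023, 1]
[-0.1, -0.0, -0.0, 0.0051, -0.0007, -0.0023, 1]
```

View pics/w5.png

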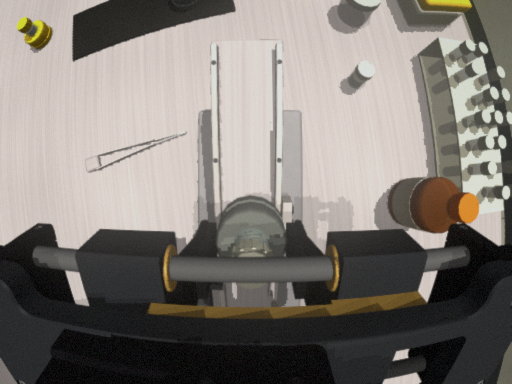

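View pics/c8.png

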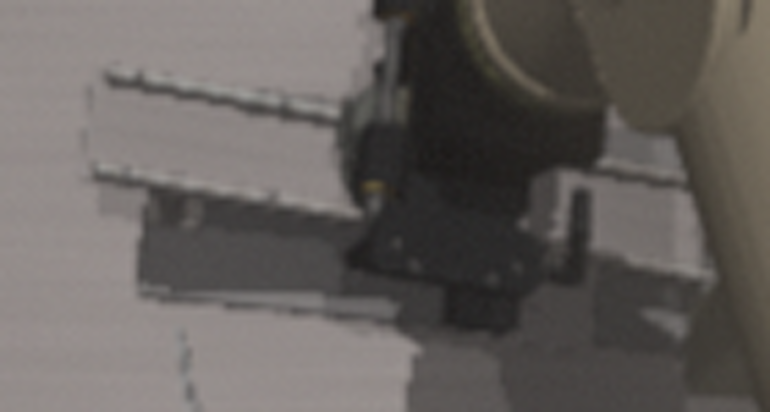

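Run:
```python
from h import *
crop('w5',190,30,310,130,6,'c9');crop('w5',190,110,310,210,6,'c10')
```

```text
(no output)
```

View pics/c9.png

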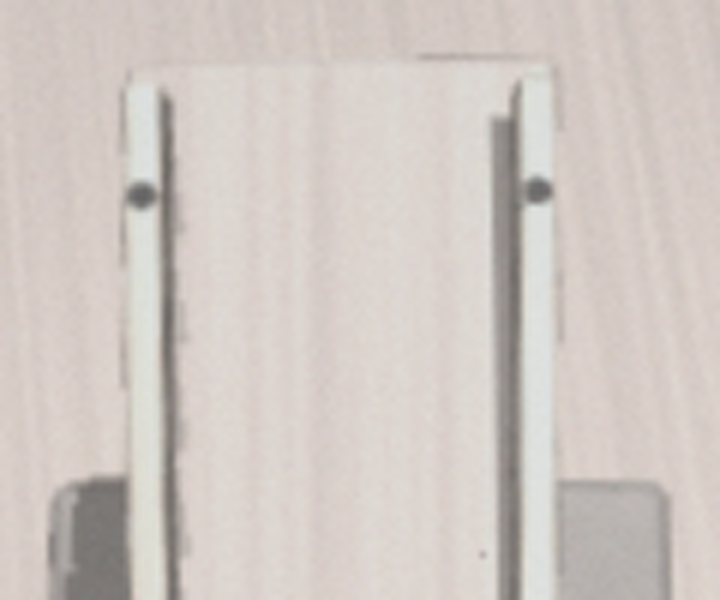

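View pics/c10.png

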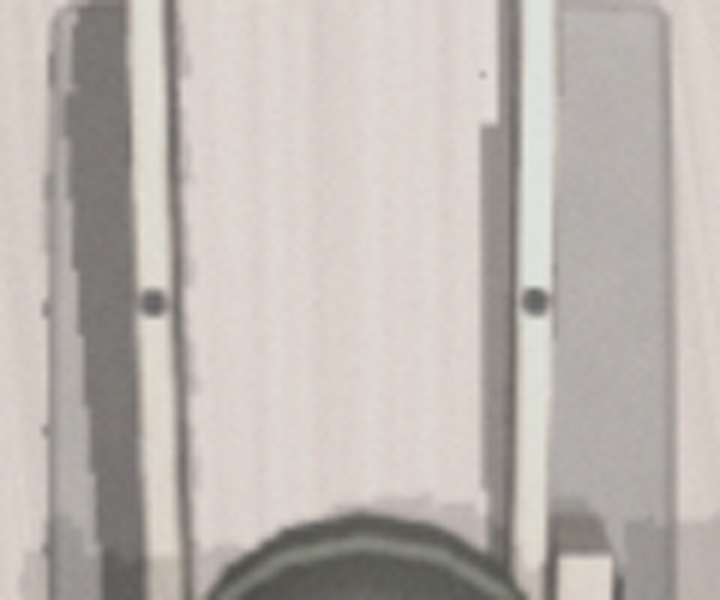

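```bash
cat > fit2.py <<'E'
from h import *
from scipy.optimize import least_squares
np.set_printoptions(precision=4,suppress=True)
a=lambda x,y:px(190,30,6,x,y); b=lambda x,y:px(190,110,6,x,y); N=.0245
obs=[(a(142,195),N,0),(a(537,189),-N,0),(b(152,301),N,1),(b(535,301),-N,1),(a(143,84),N,2),(a(536,74),-N,2),(b(158,450),N,3),(b(533,450),-N,3)]
def res(q,tl=False):
    o=np.array(q[:3]);L=lane_R(q[3],q[4]);xs=[q[5],q[6],.25,q[7]];r=[]
    for (u,v),y,k in obs: r+=list(proj('w5',o+L@[xs[k],y,.012])-[u,v])
    r.append((q[4]-.28)/.003)
    return np.array(r)
s=least_squares(res,[.5596,-.0918,.058,.1217,.28,.23,.18,.15],x_scale=.01)
print(s.x);print(np.round(res(s.x),2))
q=s.x;L=lane_R(q[3],q[4]);print('in old lane frame of pt x=.15:',(lane_R(YAW,TH).T@(q[:3]+L@[.15,0,0]-O))*1e3)
st=read_state();print('TCP in new lane',L.T@(st['ee_pos']-q[:3])*1e3)
# cap of held puck?
E
python3 fit2.py
```

```text
[ 0.5586 -0.0938  0.0591  0.1208  0.2799  0.2353  0.1601  0.1402]
[-0.04 -0.11  0.06  0.11  0.2   0.14 -0.03 -0.14 -0.27 -0.4   0.07  0.4
  0.09  0.08 -0.12 -0.08 -0.02]
in old lane frame of pt x=.15: [148.3089   0.83     1.6015]
TCP in new lane [126.0496  -4.1238  91.8737]
```

```bash
sed -i 's/^O=.*/O=np.array([.5586,-.0938,.0591]); YAW=.1208/' h.py
python3 - <<'E'
from h import *
inl();plan([(LP(.15,0,.095),tool_R(YAW,TH),4),(LP(.15,0,.06),tool_R(YAW,TH),4)],1)
E
```

```text
t9.45 lane TCP mm [126.1  -4.2  91.8] rot err to lane deg(tool) [-0.7 -0.1 -0.3] F lane [-0.3 -0.1  0.3] M [-0.4  -0.04 -0.01] w 41.5
[-0.2, -0.0, -0.1, 0.006, -0.0011, -0.0008, 1]
[-0.2, -0.0, -0.1, 0.006, -0.0011, -0.0008, 1]
[-0.2, -0.0, -0.1, 0.006, -0.0011, -0.0008, 1]
[-0.2, -0.0, -0.1, 0.006, -0.0011, -0.0008, 1]
[0.0, 0.0, 0.0, 0.0, 0.0, 0.0088, 1]
[0.0, 0.0, 0.0, 0.0, 0.0, 0.0088, 1]
[0.0, 0.0, 0.0, 0.0, 0.0, 0.0088, 1]
[0.0, 0.0, 0.0, 0.0, 0.0, 0.0088, 1]
```

{"name": "send_rows", "arguments": {
  "steps": [
    [-0.2, 0, -0.1, 0.006, -0.001, -0.001, 1],
    [-0.2, 0, -0.1, 0.006, -0.001, -0.001, 1],
    [-0.2, 0, -0.1, 0.006, -0.001, -0.001, 1],
    [0, 0, 0, 0.006, -0.001, 0, 1],
    [0, 0, 0, 0, 0, 0.008, 1],
    [0, 0, 0, 0, 0, 0.008, 1],
    [0, 0, 0, 0, 0, 0.008, 1],
    [0, 0, 0, 0, 0, 0.006, 1],
    [0, 0, 0, 0, 0, 0, 1],
    [0, 0, 0, 0, 0, 0, 1]
  ]
}}

```text
time: 10.45
ee_pos: [0.5724, 0.0381, 0.1611]
eef_rot: [0.739, 0.659, 0.104, -0.093]
ft_force: [0.1, -0.0, -0.5]
width: 0.0418
```

Run:
```python
from h import *
inl();plan([(LP(.15,0,.05),tool_R(YAW,TH),4)],1)
```

```text
t10.45 lane TCP mm [155.7   2.2  61.3] rot err to lane deg(tool) [-0.1  0.   0.4] F lane [-0.1 -0.1 -0.5] M [-0.37 -0.06  0.04] w 41.8
[-0.0, 0.0, 0.1, -0.0014, 0.0005, 0.0028, 1]
[-0.0, 0.0, 0.1, -0.0014, 0.0005, 0.0028, 1]
[-0.0, 0.0, 0.1, -0.0014, 0.0005, 0.0028, 1]
[-0.0, 0.0, 0.1, -0.0014, 0.0005, 0.0028, 1]
```

{"name": "send_rows", "arguments": {
  "steps": [
    [0, 0, 0.1, -0.001, 0.0005, 0.003, 1],
    [0, 0, 0.1, -0.001, 0.0005, 0.003, 1],
    [0, 0, 0.1, -0.001, 0.0005, 0.003, 1],
    [0, 0, 0, -0.001, 0.0005, 0.001, 1],
    [0, 0, 0, 0, 0, 0, 1],
    [0, 0, 0, 0, 0, 0, 1],
    [0, 0, 0, 0, 0, 0, 1],
    [0, 0, 0, 0, 0, 0, 1],
    [0, 0, 0, 0, 0, 0, 1],
    [0, 0, 0, 0, 0, 0, 1]
  ]
}}

```text
time: 11.45
ee_pos: [0.5751, 0.036, 0.1501]
eef_rot: [0.741, 0.657, 0.104, -0.093]
ft_force: [0.2, 0.4, -2.3]
width: 0.0414
```

Run:
```python
from h import *
inl();snap('wrist','w6');inl();crop('w6',180,30,340,150,5,'c11')
snap('scene','scene1');crop('scene1',170,130,330,290,4.5,'c12')
```

```text
t11.45 lane TCP mm [150.9  -0.7  51.3] rot err to lane deg(tool) [-0.  0.  0.] F lane [-0.3 -0.1 -2.3] M [-0.45 -0.06  0.04] w 41.4
t11.50 lane TCP mm [150.9  -0.7  51.3] rot err to lane deg(tool) [-0.  0.  0.] F lane [-0.8  1.2 -0.3] M [-0.41 -0.04 -0.  ] w 41.5
```

View pics/c11.png

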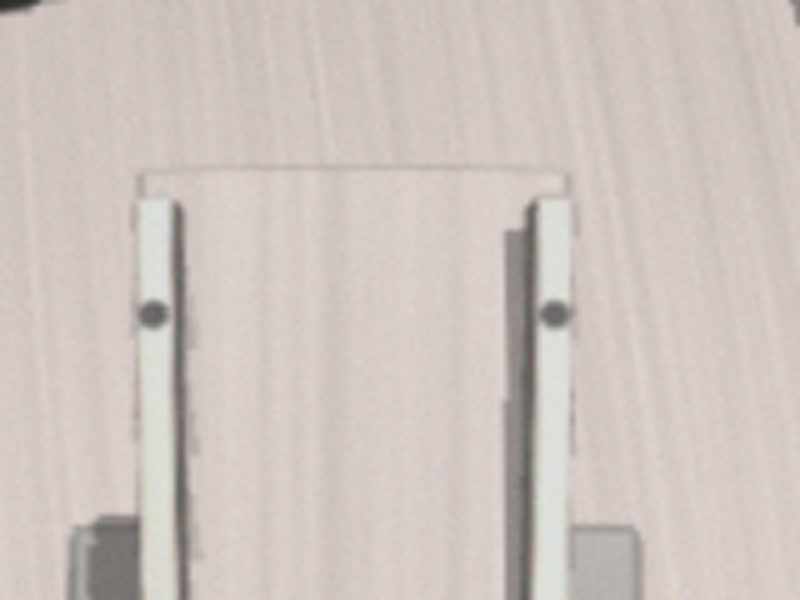

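View pics/c12.png

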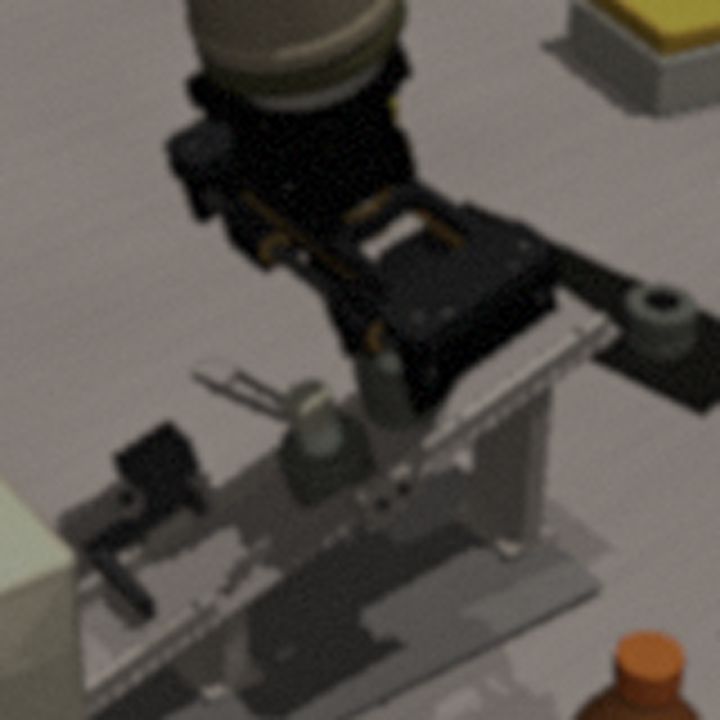

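Run:
```python
from h import *
crop('w6',180,110,340,230,5,'c13')
```

```text
(no output)
```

View pics/c13.png

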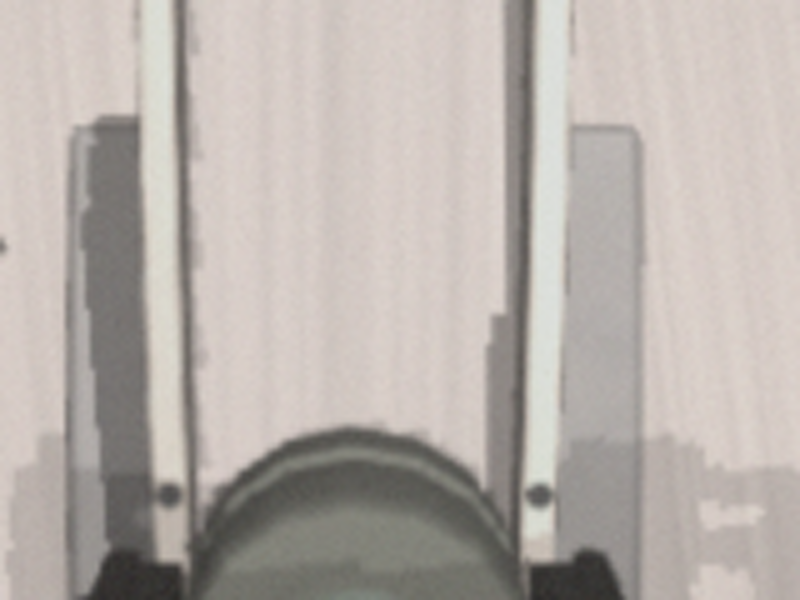

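Run:
```python
from h import *
from scipy.optimize import least_squares
np.set_printoptions(precision=4,suppress=True)
a=lambda x,y:px(180,30,5,x,y); b=lambda x,y:px(180,110,5,x,y); N=.0245
obs=[(a(153,314),N,.2353),(a(554,314),-N,.2353),(b(168,494),N,.1601),(b(540,494),-N,.1601),(a(155,199),N,.25),(a(553,199),-N,.25)]
def res(q):
    L=lane_R(q[3],.28);r=[]
    for (u,v),y,x in obs: r+=list(proj('w6',q[:3]+L@[x,y,.012])-[u,v])
    return np.array(r)
s=least_squares(res,[.5596,-.0918,.058,.1217],x_scale=.01);q=s.x
print(q,np.round(res(q),2)); L=lane_R(q[3],.28); print('TCP',L.T@(read_state()['ee_pos']-q[:3])*1e3)
```

```text
[ 0.5586 -0.0939  0.0585  0.121 ] [ 0.25  0.18 -0.14  0.16  0.32  0.02 -0.35  0.05 -0.29 -0.2   0.2  -0.23]
TCP [151.0935  -0.7057  51.8233]
```

{"name": "send_rows", "arguments": {
  "steps": [
    [0, 0, 0, 0, -0.0007, 0.002, 1],
    [0, 0, 0, 0, 0, 0.003, 1],
    [0, 0, 0, 0, 0, 0.003, 1],
    [0, 0, 0, 0, 0, 0.002, 1],
    [0, 0, 0, 0, 0, 0.001, 1],
    [0, 0, 0, 0, 0, 0, 1],
    [0, 0, 0, 0, 0, 0, 1],
    [0, 0, 0, 0, 0, 0, 1],
    [0, 0, 0, 0, 0, 0, 1],
    [0, 0, 0, 0, 0, 0, 1]
  ]
}}

```text
time: 12.55
ee_pos: [0.5746, 0.0394, 0.1384]
eef_rot: [0.741, 0.657, 0.104, -0.093]
ft_force: [-0.7, -0.2, -1.5]
width: 0.0415
```

Run:
```python
from h import *
inl()
```

```text
t12.55 lane TCP mm [150.9   0.2  39.1] rot err to lane deg(tool) [-0.1  0.   0. ] F lane [-0.6  0.7 -1.3] M [-0.38 -0.01  0.04] w 41.5
```

{"name": "send_rows", "arguments": {
  "steps": [
    [0, 0, 0, 0, 0, 0.0015, 1],
    [0, 0, 0, 0, 0, 0.0015, 1],
    [0, 0, 0, 0, 0, 0.001, 1],
    [0, 0, 0, 0, 0, 0.0005, 1],
    [0, 0, 0, 0, 0, 0, 1],
    [0, 0, 0, 0, 0, 0, 1],
    [0, 0, 0, 0, 0, 0, 1],
    [0, 0, 0, 0, 0, 0, 1],
    [0, 0, 0, 0, 0, 0, 1],
    [0, 0, 0, 0, 0, 0, 1]
  ]
}}

```text
time: 13.55
ee_pos: [0.5749, 0.0407, 0.1338]
eef_rot: [0.741, 0.657, 0.104, -0.093]
ft_force: [0.2, -0.0, -1.4]
width: 0.0414
```

Run:
```python
from h import *
inl()
```

```text
t13.55 lane TCP mm [1.509e+02 1.000e-01 3.430e+01] rot err to lane deg(tool) [-0.1  0.   0. ] F lane [-0.4 -0.2 -1.3] M [-0.44 -0.05  0.02] w 41.4
```

{"name": "send_rows", "arguments": {
  "steps": [
    [0, 0, 0, 0, 0, 0.0005, 1],
    [0, 0, 0, 0, 0, 0.0005, 1],
    [0, 0, 0, 0, 0, 0.0005, 1],
    [0, 0, 0, 0, 0, 0, 1],
    [0, 0, 0, 0, 0, 0, 1],
    [0, 0, 0, 0, 0, 0, 1],
    [0, 0, 0, 0, 0, 0, 1],
    [0, 0, 0, 0, 0, 0, 1],
    [0, 0, 0, 0, 0, 0, 1],
    [0, 0, 0, 0, 0, 0, 1]
  ]
}}

```text
time: 14.55
ee_pos: [0.575, 0.0408, 0.1336]
eef_rot: [0.741, 0.657, 0.104, -0.092]
ft_force: [-0.3, -1.2, 0.9]
width: 0.0414
```

Run:
```python
from h import *
for i in range(3): inl()
snap('scene','scene2');crop('scene2',210,180,330,290,6,'c14')
```

```text
t14.55 lane TCP mm [ 1.509e+02 -1.000e-01  3.410e+01] rot err to lane deg(tool) [-0.   0.1  0. ] F lane [-0.9  0.1  1.2] M [-0.33  0.07  0.02] w 41.4
t14.55 lane TCP mm [ 1.509e+02 -1.000e-01  3.410e+01] rot err to lane deg(tool) [-0.   0.1  0. ] F lane [-0.9  0.1  1.2] M [-0.33  0.07  0.02] w 41.4
t14.55 lane TCP mm [ 1.509e+02 -1.000e-01  3.410e+01] rot err to lane deg(tool) [-0.   0.1  0. ] F lane [-0.9  0.1  1.2] M [-0.33  0.07  0.02] w 41.4
```

View pics/c14.png

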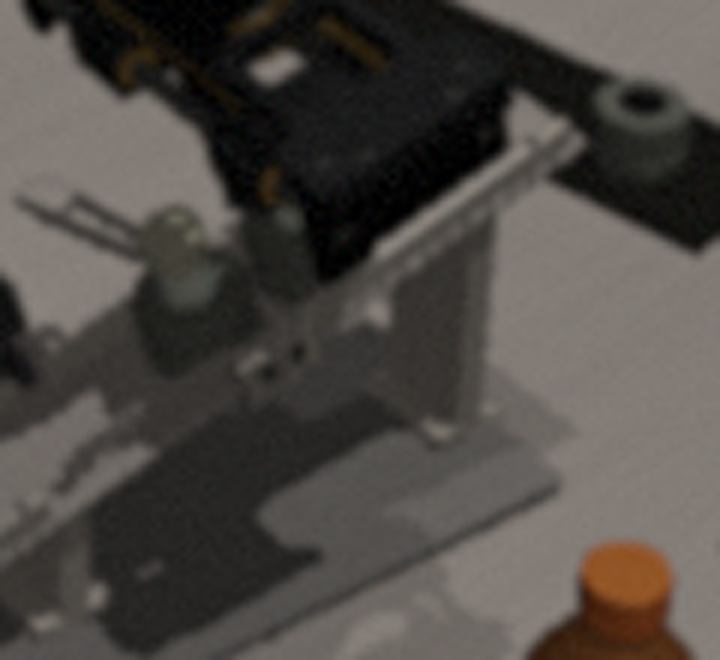

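{"name": "send_rows", "arguments": {
  "steps": [
    [0, 0, 0, 0, 0, 0, 0.0],
    [0, 0, 0, 0, 0, 0, -0.2],
    [0, 0, 0, 0, 0, 0, -0.3],
    [0, 0, 0, 0, 0, 0, -0.3],
    [0, 0, 0, 0, 0, -0.004, -0.3],
    [0, 0, 0, 0, 0, -0.01, -0.3],
    [0, 0, 0, 0, 0, -0.02, -0.3],
    [0, 0, 0, 0, 0, -0.03, -0.3],
    [0, 0, 0, 0, 0, -0.03, -0.3],
    [0, 0, 0, 0, 0, 0, -0.3]
  ]
}}

```text
time: 15.6
ee_pos: [0.5718, 0.0142, 0.23]
eef_rot: [0.741, 0.657, 0.104, -0.092]
ft_force: [0.7, -0.3, -0.1]
width: 0.0565
```

Run:
```python
from h import *
for i in range(1): inl()
snap('scene','scene3');crop('scene3',170,150,330,290,4.5,'c15')
```

```text
t15.60 lane TCP mm [ 1.518e+02 -1.000e-01  1.342e+02] rot err to lane deg(tool) [-0.   0.   0.1] F lane [-0.2 -0.8 -0. ] M [-0.37 -0.1  -0.03] w 56.5
```

View pics/c15.png

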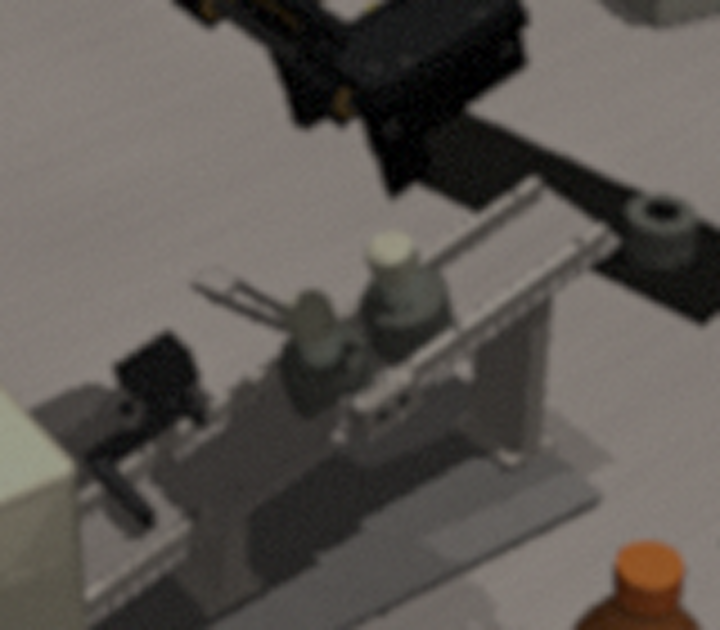

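Run:
```python
from h import *
plan([(LP(.195,0,.134),tool_R(YAW,TH),3),(LP(.195,0,.04),tool_R(YAW,TH),5)],1)
```

```text
[-0.0, 0.0, 0.0, 0.0145, 0.0002, -0.0005, 1]
[-0.0, 0.0, 0.0, 0.0145, 0.0002, -0.0005, 1]
[-0.0, 0.0, 0.0, 0.0145, 0.0002, -0.0005, 1]
[0.0, -0.0, -0.0, 0.0, -0.0, 0.0188, 1]
[0.0, -0.0, -0.0, 0.0, -0.0, 0.0188, 1]
[0.0, -0.0, -0.0, 0.0, -0.0, 0.0188, 1]
[0.0, -0.0, -0.0, 0.0, -0.0, 0.0188, 1]
[0.0, -0.0, -0.0, 0.0, -0.0, 0.0188, 1]
```

{"name": "send_rows", "arguments": {
  "steps": [
    [0, 0, 0, 0.01, 0, 0, 1],
    [0, 0, 0, 0.015, 0, 0, 1],
    [0, 0, 0, 0.015, 0, 0, 1],
    [0, 0, 0, 0.004, 0, 0.01, 1],
    [0, 0, 0, 0, 0, 0.02, 1],
    [0, 0, 0, 0, 0, 0.02, 1],
    [0, 0, 0, 0, 0, 0.02, 1],
    [0, 0, 0, 0, 0, 0.015, 1],
    [0, 0, 0, 0, 0, 0, 1],
    [0, 0, 0, 0, 0, 0, 1]
  ]
}}

```text
time: 16.65
ee_pos: [0.5754, 0.093, 0.1515]
eef_rot: [0.737, 0.661, 0.102, -0.096]
ft_force: [-0.9, -0.3, 0.4]
width: 0.0007
```

Run:
```python
from h import *
inl();plan([(LP(.195,0,.025),tool_R(YAW,TH),6)],1)
```

```text
t16.65 lane TCP mm [205.7   5.8  37. ] rot err to lane deg(tool) [-0.6 -0.1  0.6] F lane [-0.3  0.9  0.5] M [-0.35 -0.09 -0.03] w 0.7
[-0.1, -0.0, 0.1, -0.0018, 0.001, 0.002, 1]
[-0.1, -0.0, 0.1, -0.0018, 0.001, 0.002, 1]
[-0.1, -0.0, 0.1, -0.0018, 0.001, 0.002, 1]
[-0.1, -0.0, 0.1, -0.0018, 0.001, 0.002, 1]
[-0.1, -0.0, 0.1, -0.0018, 0.001, 0.002, 1]
[-0.1, -0.0, 0.1, -0.0018, 0.001, 0.002, 1]
```

{"name": "send_rows", "arguments": {
  "steps": [
    [-0.1, 0, 0.1, -0.002, 0.0015, 0, 1],
    [-0.1, 0, 0.1, -0.002, 0.0015, 0, 1],
    [-0.1, 0, 0.1, -0.002, 0.0015, 0, 1],
    [-0.1, 0, 0.1, -0.002, 0.001, 0.003, 1],
    [-0.1, 0, 0.1, 0, 0, 0.004, 1],
    [0, 0, 0, 0, 0, 0.003, 1],
    [0, 0, 0, 0, 0, 0.002, 1],
    [0, 0, 0, 0, 0, 0, 1],
    [0, 0, 0, 0, 0, 0, 1],
    [0, 0, 0, 0, 0, 0, 1]
  ]
}}

```text
time: 17.65
ee_pos: [0.582, 0.087, 0.1385]
eef_rot: [0.741, 0.657, 0.105, -0.092]
ft_force: [-0.4, 0.1, 0.1]
width: 0.0002
```

Run:
```python
from h import *
inl()
```

```text
t17.65 lane TCP mm [197.2  -1.4  25.9] rot err to lane deg(tool) [ 0.1 -0.1  0. ] F lane [0.1 0.4 0. ] M [-0.39 -0.04  0.05] w 0.2
```

{"name": "send_rows", "arguments": {
  "steps": [
    [0, 0, 0, -0.002, -0.0005, 0, 1],
    [0, 0, 0, -0.003, -0.0005, 0, 1],
    [0, 0, 0, -0.003, 0, 0, 1],
    [0, 0, 0, -0.003, 0, 0, 1],
    [0, 0, 0, -0.002, 0, 0, 1],
    [0, 0, 0, -0.002, 0, 0, 1],
    [0, 0, 0, -0.002, 0, 0, 1],
    [0, 0, 0, -0.002, 0, 0, 1],
    [0, 0, 0, -0.002, 0, 0, 1],
    [0, 0, 0, -0.002, 0, 0, 1]
  ]
}}

```text
time: 18.65
ee_pos: [0.5782, 0.0637, 0.1321]
eef_rot: [0.741, 0.657, 0.106, -0.092]
ft_force: [-0.3, 0.5, 0.8]
width: 0.0001
```

Run:
```python
from h import *
inl()
```

```text
t18.65 lane TCP mm [172.7  -0.5  26.2] rot err to lane deg(tool) [ 0.1 -0.1  0. ] F lane [0.6 0.3 0.6] M [-0.13 -0.07  0.04] w 0.1
```

{"name": "send_rows", "arguments": {
  "steps": [
    [0, 0, 0, -0.002, 0, 0, 1],
    [0, 0, 0, -0.002, 0, 0, 1],
    [0, 0, 0, -0.002, 0, 0, 1],
    [0, 0, 0, -0.002, 0, 0, 1],
    [0, 0, 0, -0.002, 0, 0, 1],
    [0, 0, 0, -0.002, 0, 0, 1],
    [0, 0, 0, -0.002, 0, 0, 1],
    [0, 0, 0, -0.002, 0, 0, 1],
    [0, 0, 0, -0.002, 0, 0, 1],
    [0, 0, 0, -0.002, 0, 0, 1]
  ]
}}

```text
time: 19.65
ee_pos: [0.5757, 0.0435, 0.1262]
eef_rot: [0.741, 0.657, 0.106, -0.092]
ft_force: [0.8, 1.0, 0.2]
width: 0.0004
```

Run:
```python
from h import *
inl();snap('scene','scene4');crop('scene4',170,150,330,290,4.5,'c16')
```

```text
t19.65 lane TCP mm [151.5  -0.4  26.2] rot err to lane deg(tool) [ 0.1 -0.1  0.1] F lane [ 1.1 -0.6 -0.1] M [-0.08 -0.06  0.02] w 0.4
```

View pics/c16.png

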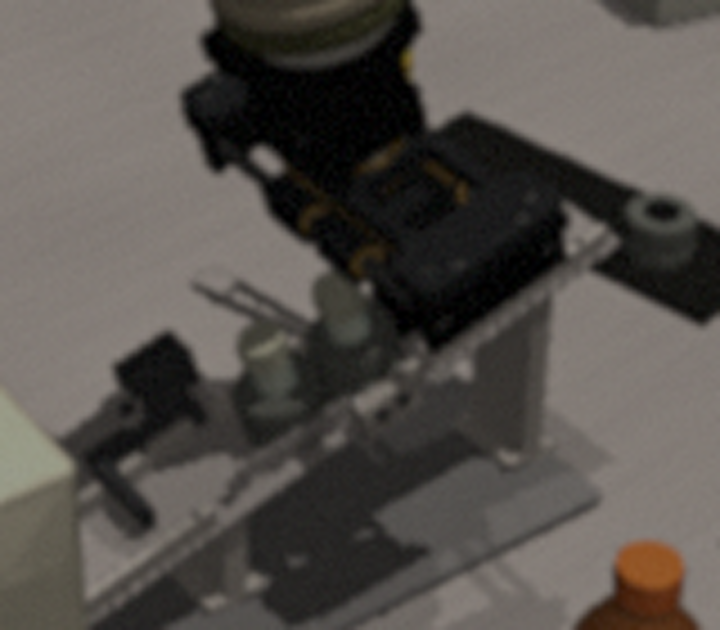

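{"name": "send_rows", "arguments": {
  "steps": [
    [0, 0, 0, -0.002, 0, 0, 1],
    [0, 0, 0, -0.002, 0, 0, 1],
    [0, 0, 0, -0.002, 0, 0, 1],
    [0, 0, 0, -0.002, 0, 0, 1],
    [0, 0, 0, -0.002, 0, 0, 1],
    [0, 0, 0, -0.002, 0, 0, 1],
    [0, 0, 0, -0.002, 0, 0, 1],
    [0, 0, 0, -0.002, 0, 0, 1],
    [0, 0, 0, -0.002, 0, 0, 1],
    [0, 0, 0, -0.002, 0, 0, 1]
  ]
}}

```text
time: 20.7
ee_pos: [0.5741, 0.0346, 0.1238]
eef_rot: [0.737, 0.659, 0.111, -0.096]
ft_force: [-0.7, 6.9, 2.6]
width: 0.0005
```

Run:
```python
from h import *
inl()
```

```text
t20.70 lane TCP mm [1.422e+02 1.000e-01 2.650e+01] rot err to lane deg(tool) [ 0.1 -0.9  0.6] F lane [7.2 1.6 0.6] M [ 1.39 -0.13 -0.02] w 0.5
```

{"name": "send_rows", "arguments": {
  "steps": [
    [0, -0.3, 0.1, -0.003, 0, 0, 1],
    [0, -0.3, 0.1, -0.003, 0, 0, 1],
    [0, -0.3, 0.1, -0.003, 0, 0, 1],
    [0, -0.3, 0.1, -0.003, 0, 0, 1],
    [0, -0.2, 0.1, -0.003, 0, 0, 1],
    [0, -0.2, 0, -0.003, 0, 0, 1],
    [0, -0.2, 0, -0.003, 0, 0, 1],
    [0, -0.2, 0, -0.003, 0, 0, 1],
    [0, -0.2, 0, -0.003, 0, 0, 1],
    [0, -0.2, 0, -0.003, 0, 0, 1]
  ]
}}

```text
time: 21.7
ee_pos: [0.5736, 0.0332, 0.1238]
eef_rot: [0.733, 0.665, 0.109, -0.092]
ft_force: [1.1, 10.2, 2.6]
width: 0.0006
```

Run:
```python
from h import *
inl()
```

```text
t21.70 lane TCP mm [140.7   0.4  26.8] rot err to lane deg(tool) [ 0.2 -0.3  1.4] F lane [10.6  0.2 -0.4] M [ 2.05 -0.27 -0.01] w 0.6
```

Run:
```python
from h import *
snap('scene','scene5');crop('scene5',190,190,310,280,6.5,'c17')
snap('wrist','w7')
```

```text
(no output)
```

View pics/c17.png

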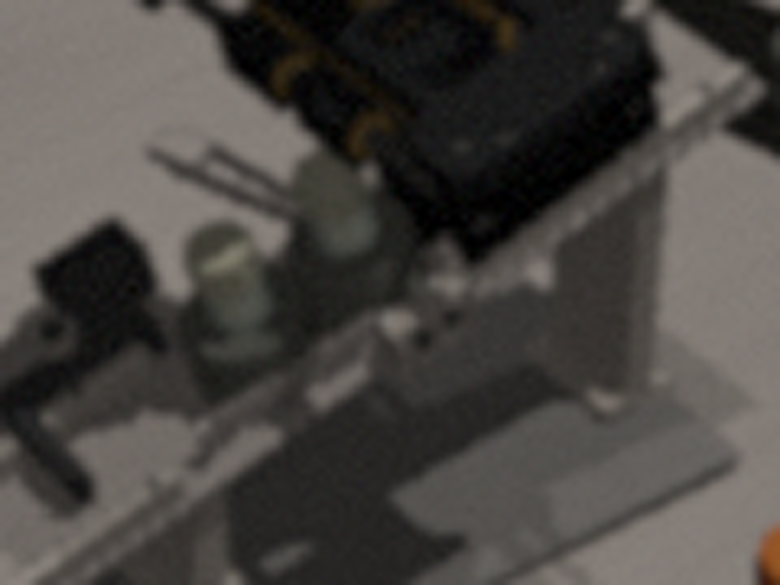

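View pics/w7.png

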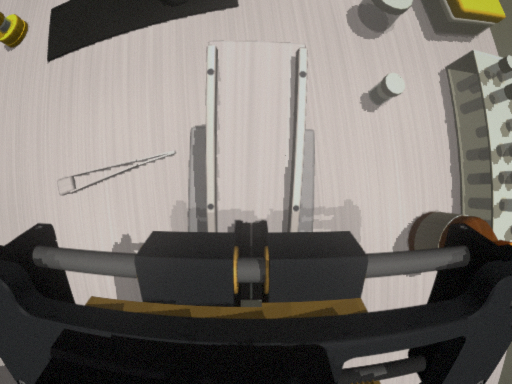

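{"name": "send_rows", "arguments": {
  "steps": [
    [0, -0.2, 0.3, -0.0035, 0, 0, 1],
    [0, -0.2, 0.3, -0.0035, 0, 0, 1],
    [0, -0.2, 0.3, -0.0035, 0, 0, 1],
    [0, -0.2, 0.3, -0.0035, 0, 0, 1],
    [0, -0.2, 0.3, -0.0035, 0, 0, 1],
    [0, -0.2, 0.2, -0.0035, 0, 0, 1],
    [0, -0.2, 0.2, -0.0035, 0, 0, 1],
    [0, -0.2, 0.2, -0.0035, 0, 0, 1],
    [0, -0.2, 0.2, -0.0035, 0, 0, 1],
    [0, -0.2, 0.2, -0.0035, 0, 0, 1]
  ]
}}

```text
time: 22.8
ee_pos: [0.5728, 0.0248, 0.1219]
eef_rot: [0.741, 0.657, 0.107, -0.09]
ft_force: [0.5, 8.3, 1.6]
width: 0.0004
```

Run:
```python
from h import *
inl()
```

```text
t22.80 lane TCP mm [132.2   0.2  27.4] rot err to lane deg(tool) [ 0.4 -0.   0.1] F lane [ 8.4  0.5 -0.8] M [ 1.6  -0.25  0.01] w 0.4
```

{"name": "send_rows", "arguments": {
  "steps": [
    [0, -0.2, 0.1, -0.0035, 0, 0.0002, 1],
    [0, -0.2, 0.1, -0.0035, 0, 0.0002, 1],
    [0, -0.2, 0.1, -0.0035, 0, 0.0002, 1],
    [0, -0.2, 0.1, -0.0035, 0, 0.0002, 1],
    [0, -0.2, 0.1, -0.0035, 0, 0.0002, 1],
    [0, -0.2, 0.1, -0.0035, 0, 0.0002, 1],
    [0, -0.2, 0.1, -0.0035, 0, 0.0002, 1],
    [0, -0.2, 0.1, -0.0035, 0, 0.0002, 1],
    [0, -0.2, 0.1, -0.0035, 0, 0.0002, 1],
    [0, -0.2, 0.1, -0.0035, 0, 0.0002, 1]
  ]
}}

```text
time: 23.8
ee_pos: [0.5714, 0.0099, 0.1162]
eef_rot: [0.742, 0.657, 0.103, -0.085]
ft_force: [-2.3, 11.9, 7.3]
width: 0.0009
```

Run:
```python
from h import *
inl()
```

```text
t23.80 lane TCP mm [116.2  -0.2  26. ] rot err to lane deg(tool) [ 0.5  0.8 -0. ] F lane [13.1  3.8  3.8] M [2.57 0.16 0.23] w 0.9
```

Run:
```python
from h import *
inl();snap('scene','scene6');inl();crop('scene6',180,190,300,280,6.5,'c18')
```

```text
t23.80 lane TCP mm [116.2  -0.2  26. ] rot err to lane deg(tool) [ 0.5  0.8 -0. ] F lane [13.1  3.8  3.8] M [2.57 0.16 0.23] w 0.9
t23.85 lane TCP mm [116.2  -0.2  26. ] rot err to lane deg(tool) [ 0.5  0.8 -0. ] F lane [10.   2.   1.5] M [1.86 0.07 0.13] w 0.4
```

View pics/c18.png

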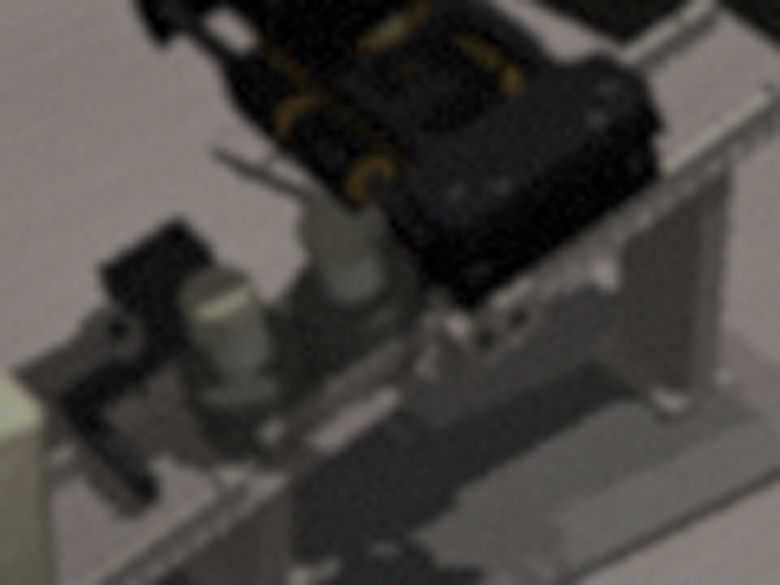

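{"name": "send_rows", "arguments": {
  "steps": [
    [0.1, 0.1, 0, -0.003, 0, 0, 1],
    [0.1, 0.1, 0, -0.003, 0, 0, 1],
    [0.1, 0.1, 0, -0.003, 0, 0, 1],
    [0.1, 0.1, 0, -0.003, 0, 0, 1],
    [0.1, 0, 0, -0.003, 0, 0, 1],
    [0, 0, 0, -0.003, 0, 0, 1],
    [0, 0, 0, -0.003, 0, 0, 1],
    [0, 0, 0, -0.003, 0, 0, 1],
    [0, 0, 0, -0.003, 0, 0, 1],
    [0, 0, 0, -0.003, 0, 0, 1]
  ]
}}

```text
time: 24.85
ee_pos: [0.5704, 0.008, 0.1162]
eef_rot: [0.732, 0.665, 0.115, -0.099]
ft_force: [0.3, 9.1, 4.7]
width: 0.0005
```

Run:
```python
from h import *
inl()
```

```text
t24.85 lane TCP mm [114.3   0.6  26.5] rot err to lane deg(tool) [-0.  -1.4  1.4] F lane [10.   0.8  2. ] M [ 1.84 -0.13  0.11] w 0.5
```

{"name": "send_rows", "arguments": {
  "steps": [
    [0, -0.3, 0.3, -0.0035, 0, 0, 1],
    [0, -0.3, 0.3, -0.0035, 0, 0, 1],
    [0, -0.3, 0.3, -0.0035, 0, 0, 1],
    [0, -0.3, 0.3, -0.0035, 0, 0, 1],
    [0, -0.2, 0.2, -0.0035, 0, 0, 1],
    [0, -0.2, 0.2, -0.0035, 0, 0, 1],
    [0, -0.2, 0.1, -0.0035, 0, 0, 1],
    [0, -0.2, 0.1, -0.0035, 0, 0, 1],
    [0, -0.1, 0.1, -0.003, 0, 0, 1],
    [0, -0.1, 0.1, -0.003, 0, 0, 1]
  ]
}}

```text
time: 25.85
ee_pos: [0.5674, -0.0035, 0.1125]
eef_rot: [0.738, 0.66, 0.107, -0.096]
ft_force: [-2.5, 8.1, 6.3]
width: 0.0006
```

Run:
```python
from h import *
inl()
```

```text
t25.85 lane TCP mm [101.9   2.1  26.3] rot err to lane deg(tool) [-0.2 -0.5  0.5] F lane [9.2 3.5 3.9] M [1.52 0.3  0.21] w 0.6
```

{"name": "send_rows", "arguments": {
  "steps": [
    [0, -0.2, 0.1, -0.003, 0.0003, 0, 1],
    [0, -0.2, 0.1, -0.003, 0.0003, 0, 1],
    [0, -0.2, 0.1, -0.003, 0.0003, 0, 1],
    [0, -0.2, 0.1, -0.003, 0.0003, 0, 1],
    [0, -0.2, 0.1, -0.003, 0.0003, 0, 1],
    [0, -0.2, 0.1, -0.003, 0, 0, 1],
    [0, -0.2, 0.1, -0.003, 0, 0, 1],
    [0, -0.2, 0.1, -0.003, 0, 0, 1],
    [0, -0.1, 0.1, -0.003, 0, 0, 1],
    [0, -0.1, 0.1, -0.003, 0, 0, 1]
  ]
}}

```text
time: 26.85
ee_pos: [0.5656, -0.0073, 0.1116]
eef_rot: [0.736, 0.662, 0.103, -0.097]
ft_force: [-0.0, 10.5, 3.4]
width: 0.0004
```

Run:
```python
from h import *
inl();snap('scene','scene7');inl();crop('scene7',180,190,300,280,6.5,'c19')
```

```text
t26.85 lane TCP mm [97.9  3.5 26.5] rot err to lane deg(tool) [-0.6 -0.2  0.8] F lane [11.   1.3  0.4] M [ 2.03 -0.21  0.04] w 0.4
t26.90 lane TCP mm [97.9  3.5 26.5] rot err to lane deg(tool) [-0.6 -0.3  0.8] F lane [11.   0.3  1.5] M [ 2.07 -0.25  0.04] w 0.2
```

View pics/c19.png

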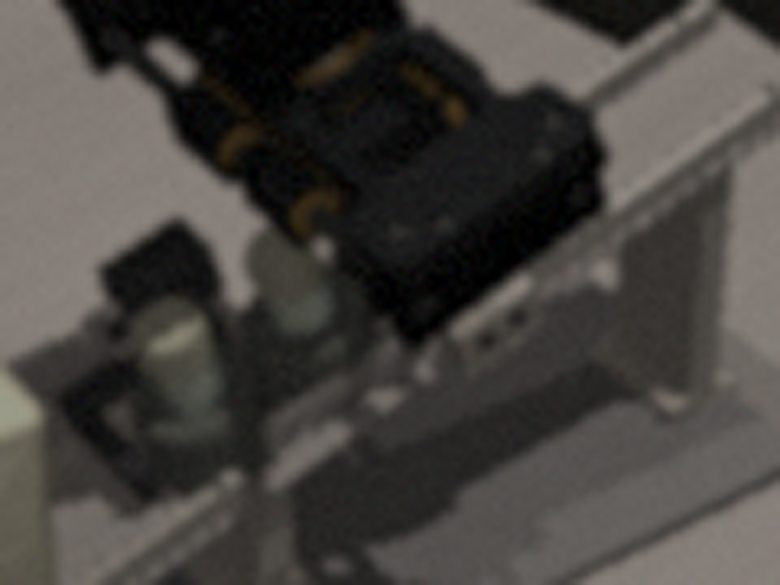

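Run:
```python
from h import *
L=lane_R(YAW,TH)
def f(fr,u,v):
    c,e=ray(fr,u,v); c=L.T@(c-O); e=L.T@e; return (c+e*(.056-c[2])/e[2])*1e3
print(f('scene0',*px(170,140,4.4,302,342)), f('w1',*px(260,130,6,424,225)),f('top0',*px(210,150,5.5,417,150)))
print(f('scene3',*px(170,150,4.5,392,248)),'loaded placed ~151')
print('now leader',f('scene7',*px(180,190,6.5,172,322)),'loaded',f('scene7',*px(180,190,6.5,283,250)))
```

```text
[104.24964604  -2.22583928  56.        ] [1.03190578e+02 9.96842271e-02 5.60000000e+01] [104.61342042  -1.8956316   56.        ]
[151.32837502  -2.5918348   56.        ] loaded placed ~151
now leader [25.82925628 -1.10778207 56.        ] loaded [66.18514228 -2.73400375 56.        ]
```

{"name": "send_rows", "arguments": {
  "steps": [
    [0.1, -0.1, 0.2, -0.003, 0.001, 0, 1],
    [0.1, -0.1, 0.2, -0.003, 0.001, 0, 1],
    [0.1, -0.1, 0.2, -0.003, 0.001, 0, 1],
    [0.1, -0.1, 0.2, -0.003, 0.001, 0, 1],
    [0.1, -0.1, 0.2, -0.003, 0.0005, 0, 1],
    [0, -0.1, 0.1, -0.003, 0.0005, 0, 1],
    [0, -0.1, 0.1, -0.003, 0.0005, 0, 1],
    [0, -0.1, 0.1, -0.003, 0, 0, 1],
    [0, -0.1, 0.1, -0.003, 0, 0, 1],
    [0, -0.1, 0.1, -0.003, 0, 0, 1]
  ]
}}

```text
time: 27.9
ee_pos: [0.5664, -0.01, 0.1106]
eef_rot: [0.735, 0.662, 0.101, -0.108]
ft_force: [0.4, 9.8, 4.7]
width: 0.0006
```

Run:
```python
from h import *
inl()
```

```text
t27.90 lane TCP mm [95.1  2.3 26.3] rot err to lane deg(tool) [-1.7 -0.9  0.6] F lane [10.7  0.8  1.8] M [ 2.   -0.23 -0.  ] w 0.6
```

{"name": "send_rows", "arguments": {
  "steps": [
    [-0.3, -0.2, 0.1, -0.003, 0.0003, 0, 1],
    [-0.3, -0.2, 0.1, -0.003, 0.0003, 0, 1],
    [-0.3, -0.2, 0.1, -0.003, 0.0003, 0, 1],
    [-0.3, -0.2, 0.1, -0.003, 0.0003, 0, 1],
    [-0.2, -0.2, 0.1, -0.003, 0, 0, 1],
    [-0.2, -0.2, 0.1, -0.003, 0, 0, 1],
    [-0.1, -0.1, 0.1, -0.003, 0, 0, 1],
    [0, -0.1, 0.1, -0.003, 0, 0, 1],
    [0, -0.1, 0, -0.003, 0, 0, 1],
    [0, -0.1, 0, -0.003, 0, 0, 1]
  ]
}}

```text
time: 28.9
ee_pos: [0.5661, -0.01, 0.1105]
eef_rot: [0.732, 0.664, 0.111, -0.099]
ft_force: [-0.7, 10.0, 4.7]
width: 0.0004
```

Run:
```python
from h import *
inl()
```

```text
t28.90 lane TCP mm [95.   2.6 26.1] rot err to lane deg(tool) [-0.2 -1.1  1.3] F lane [10.8  1.9  1.8] M [ 2.06 -0.16  0.1 ] w 0.4
```

{"name": "send_rows", "arguments": {
  "steps": [
    [0, -0.2, 0.3, -0.0035, 0.0003, 0, 1],
    [0, -0.2, 0.3, -0.0035, 0.0003, 0, 1],
    [0, -0.2, 0.2, -0.0035, 0.0003, 0, 1],
    [0, -0.2, 0.2, -0.0035, 0.0003, 0, 1],
    [0, -0.2, 0.1, -0.0035, 0, 0, 1],
    [0, -0.2, 0.1, -0.0035, 0, 0, 1],
    [0, -0.1, 0.1, -0.0035, 0, 0, 1],
    [0, -0.1, 0.1, -0.0035, 0, 0, 1],
    [0, -0.1, 0, -0.0035, 0, 0, 1],
    [0, -0.1, 0, -0.0035, 0, 0, 1]
  ]
}}

```text
time: 29.9
ee_pos: [0.5661, -0.0102, 0.1105]
eef_rot: [0.73, 0.666, 0.113, -0.103]
ft_force: [-0.8, 10.8, 5.9]
width: 0.0008
```

Run:
```python
from h import *
inl();snap('scene','scene8');inl();crop('scene8',180,190,300,280,6.5,'c20')
```

```text
t29.90 lane TCP mm [94.8  2.7 26.2] rot err to lane deg(tool) [-0.4 -1.6  1.6] F lane [11.8  2.1  2.7] M [ 2.3  -0.14  0.16] w 0.8
t29.95 lane TCP mm [94.8  2.6 26.2] rot err to lane deg(tool) [-0.4 -1.6  1.6] F lane [12.5  1.   2.3] M [ 2.39 -0.13  0.16] w 0.5
```

View pics/c20.png

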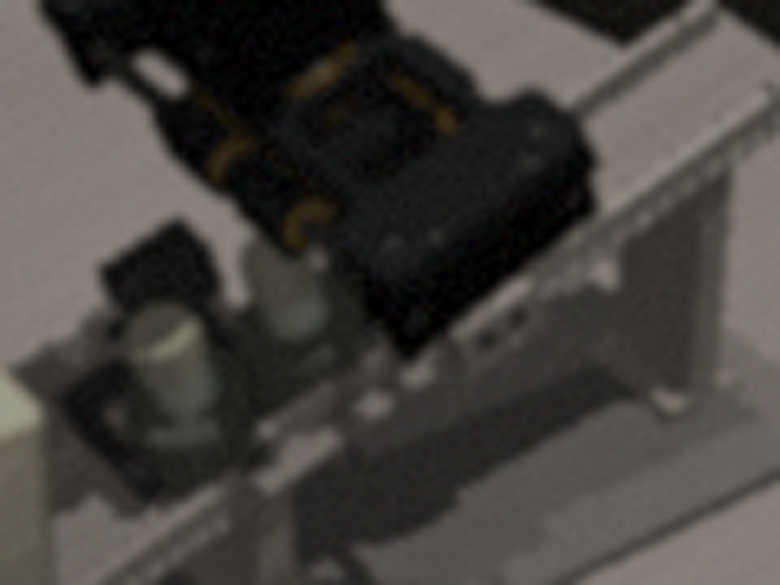

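Run:
```python
from h import *
plan([(LP(.115,.0026,.03),tool_R(YAW,TH),3),(LP(.12,.0026,.13),tool_R(YAW,TH),4),((.47,.01,.36),tool_R(YAW,0),6)],1)
```

```text
[-0.1, -0.5, 0.5, 0.0068, 0.0002, -0.0011, 1]
[-0.1, -0.5, 0.5, 0.0067, 0.0001, -0.0011, 1]
[-0.1, -0.5, 0.5, 0.0067, 0.0001, -0.0012, 1]
[-0.0, -0.0, -0.0, 0.0013, 0.0, -0.025, 1]
[-0.0, -0.0, -0.0, 0.0013, 0.0, -0.025, 1]
[-0.0, -0.0, -0.0, 0.0013, 0.0, -0.025, 1]
[-0.0, -0.0, -0.0, 0.0013, 0.0, -0.025, 1]
[-0.0, -2.7, -0.0, 0.0087, -0.0163, -0.0223, 1]
[-0.0, -2.7, -0.0, 0.0076, -0.0163, -0.0227, 1]
[-0.0, -2.7, -0.0, 0.0065, -0.0163, -0.023, 1]
[-0.0, -2.7, -0.0, 0.0055, -0.0163, -0.0233, 1]
[-0.0, -2.7, -0.0, 0.0044, -0.0163, -0.0235, 1]
[-0.0, -2.7, -0.0, 0.0033, -0.0163, -0.0237, 1]
```

{"name": "send_rows", "arguments": {
  "steps": [
    [0, 0, 0, 0.006, 0, 0, 1],
    [0, -0.4, 0.4, 0.008, 0, -0.001, 1],
    [0, -0.4, 0.4, 0.008, 0, -0.002, 1],
    [0, 0, 0, 0.001, 0, -0.02, 1],
    [0, 0, 0, 0.001, 0, -0.025, 1],
    [0, 0, 0, 0.001, 0, -0.025, 1],
    [0, 0, 0, 0.001, 0, -0.025, 1],
    [0, -3, 0, 0.008, -0.02, -0.025, 1],
    [0, -3, 0, 0.007, -0.02, -0.025, 1],
    [0, -3, 0, 0.006, -0.02, -0.025, 1]
  ]
}}

```text
time: 30.95
ee_pos: [0.5045, -0.0054, 0.2944]
eef_rot: [0.745, 0.664, 0.044, -0.046]
ft_force: [1.1, -0.2, 0.1]
width: 0.0004
```

Run:
```python
from h import *
st();snap('wrist','w8');crop('w8',230,120,390,240,5,'c21')
```

```text
30.95 [ 0.5045 -0.0054  0.2944] [ 0.7447  0.6644  0.0436 -0.0456] F [ 1.0829 -0.1939  0.1148] M [-0.1824 -0.0715  0.054 ] w 0.00041555488439805127
```

View pics/w8.png

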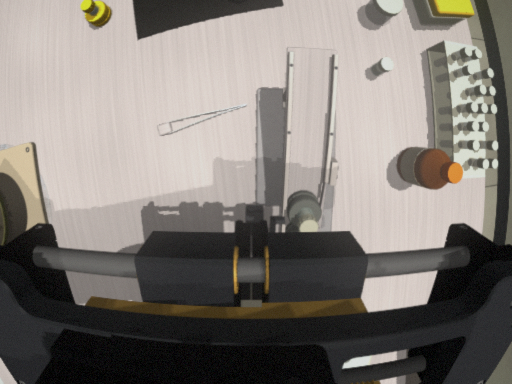

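Run:
```python
from h import *
plan([((.42,-.05,.38),tool_R(YAW,0),5)],1)
```

```text
[-0.1, -1.4, 0.1, -0.0094, -0.0157, -0.0173, 1]
[-0.1, -1.4, 0.1, -0.0098, -0.0157, -0.0171, 1]
[-0.1, -1.4, 0.1, -0.0103, -0.0156, -0.0169, 1]
[-0.1, -1.4, 0.1, -0.0107, -0.0156, -0.0167, 1]
[-0.1, -1.4, 0.1, -0.0112, -0.0155, -0.0164, 1]
```

{"name": "send_rows", "arguments": {
  "steps": [
    [0, -1.4, 0, 0, -0.018, -0.018, 1],
    [0, -1.4, 0, -0.008, -0.018, -0.018, 1],
    [0, -1.4, 0, -0.012, -0.016, -0.018, 1],
    [0, -1.4, 0, -0.014, -0.014, -0.018, 1],
    [0, -1.4, 0, -0.014, -0.01, -0.012, 1],
    [0, 0, 0, -0.01, 0, 0, 1],
    [0, 0, 0, 0, 0, 0, 1],
    [0, 0, 0, 0, 0, 0, 1],
    [0, 0, 0, 0, 0, 0, 1],
    [0, 0, 0, 0, 0, 0, 1]
  ]
}}

```text
time: 32.0
ee_pos: [0.4186, -0.0542, 0.3859]
eef_rot: [0.744, 0.668, -0.006, 0.005]
ft_force: [0.7, -1.0, 0.2]
width: 0.0001
```

Run:
```python
from h import *
st();snap('wrist','w9');snap('top','top9');snap('scene','scene9')
crop('w9',260,60,420,220,4.5,'c22');crop('top9',250,150,350,225,7,'c23');crop('scene9',170,180,300,300,6,'c24')
```

```text
32.0 [ 0.4186 -0.0542  0.3859] [ 0.744   0.6681 -0.0056  0.0048] F [ 0.7221 -0.9515  0.2114] M [ 0.0238 -0.0986  0.0177] w 5.07602365035366e-05
```

View pics/w9.png

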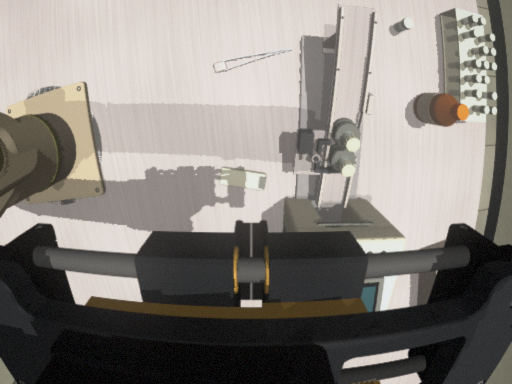

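View pics/c23.png

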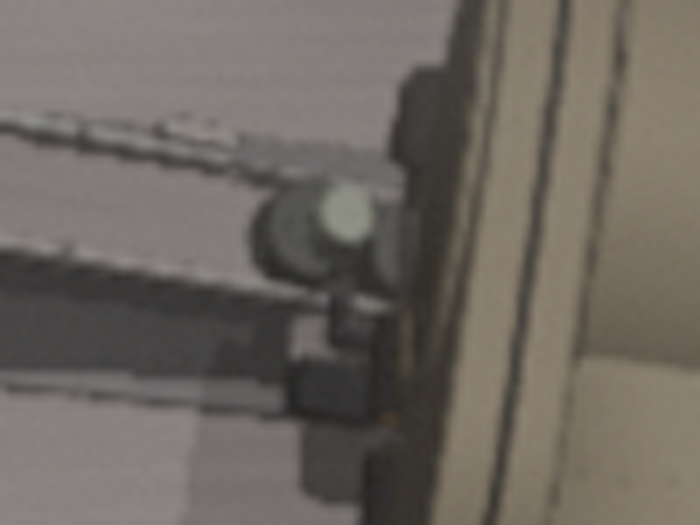

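View pics/c24.png

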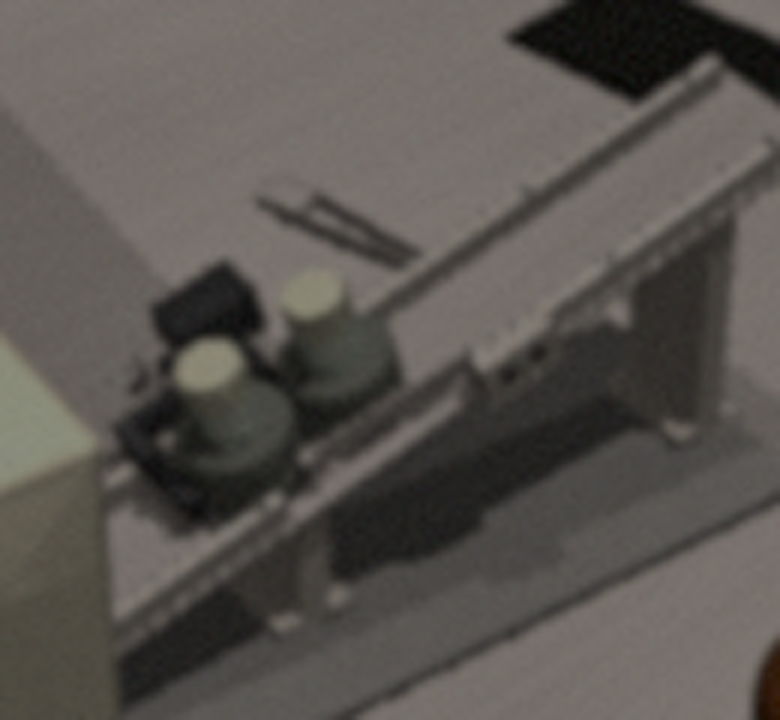

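```bash
cat >> h.py <<'E'
def onz(fr,uv,z=.056):
    L=lane_R(YAW,TH); c,e=ray(fr,*uv); c=L.T@(c-O); e=L.T@e; return np.round((c+e*(z-c[2])/e[2])*1e3,1)
E
python3 - <<'E'
from h import *
crop('w9',300,110,380,190,9,'c25')
print(onz('scene9',px(170,180,6,208,365)),onz('scene9',px(170,180,6,315,295)),onz('top9',px(250,150,7,347,212)))
E
```

```text
[21.5 -1.3 56. ] [63.7 -2.7 56. ] [65.2 -0.6 56. ]
```

View pics/c25.png

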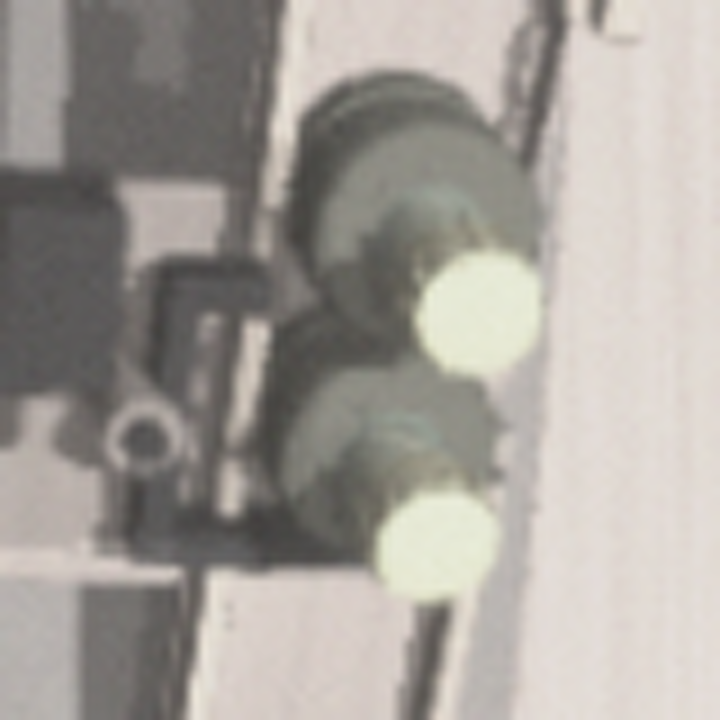

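Run:
```python
from h import *
a=onz('w9',px(300,110,9,436,544));b=onz('w9',px(300,110,9,478,312));print(a,b,np.linalg.norm(a-b))
a=onz('scene9',px(170,180,6,208,365));b=onz('scene9',px(170,180,6,315,295));print(np.linalg.norm(a-b))
# stop finger in w9: downslope/upslope edge where visible at near rail, top z=16 
print(onz('w9',px(300,110,9,270,560),.004),onz('w9',px(300,110,9,270,515),.016))
```

```text
[21.5  1.2 56. ] [63.3  1.5 56. ] 41.80107654116099
42.223216362565275
[-12.   12.8   4. ] [ 4.1 18.  16. ]
```

Run:
```python
from h import *
print(onz('scene0',px(170,140,4.4,151,546),.016),onz('w1',px(260,130,6,355,478),.016),onz('top0',px(210,150,5.5,570,192),.016))
```

```text
[ -1.2 -14.7  16. ] [ 8.2 -4.7 16. ] [ 7.  -5.9 16. ]
```

Run:
```python
from h import *
for z in (.004,.016): print(z,onz('w1',px(260,130,6,355,478),z),onz('w1',px(260,130,6,355,522),z),onz('top0',px(210,150,5.5,570,192),z),onz('top0',px(210,150,5.5,592,195),z),onz('scene0',px(170,140,4.4,151,546),z))
```

```text
0.004 [-0.5 -8.1  4. ] [-15.3 -10.2   4. ] [ 2.1 -9.1  4. ] [-10.3  -9.7   4. ] [ 1.5 -4.2  4. ]
0.016 [ 8.2 -4.7 16. ] [-6.1 -6.8 16. ] [ 7.  -5.9 16. ] [-5.1 -6.4 16. ] [ -1.2 -14.7  16. ]
```

Run:
```python
from h import *
st();print(close_job())
```

```text
32.15 [ 0.4185 -0.0544  0.3861] [ 0.7441  0.668  -0.0056  0.005 ] F [-0.6078 -0.2206  0.2813] M [-0.0568 -0.0981  0.0349] w 0.0003980746694059185
the job is handed in; nothing more can be done
None
```

I took the grey carrier with the white-capped vial off the mat and stood it in the lane just above the hung-up one. I then pushed the pair down with closed fingers until they stalled, backed the arm clear, and handed the job in at 32.2 s.

**Push and stop:** Drag along the way read about 1 to 13 N at the wrist. At the end, pushes of 10.8 to 12.5 N over two seconds moved the pair only about 0.3 mm, so I took that as the front carrier resting on the stop. That stays below the 15 N that bends the finger, but I did not repeat the push after backing off.

**Final positions:** With the arm clear, the cap centres measured:

| Carrier | Up the lane from the stop | Should be |
|---|---|---|
| Front | 21.5 mm (scene and wrist cameras) | 21 mm |
| Second | 63.7 mm (scene), 63.3 mm (wrist) | 63 mm |

The spacing came out at 41.8 to 42.2 mm, so they are touching within measurement error. Both look upright and flat. I did not touch the empty carrier, the yellow look-alike or the other bystanders, though I ran no separate before-and-after position check on them.

**Readings that disagreed:**
- The top camera put the second carrier at 65.2 mm, but the arm partly hid it.
- The fingers' final position put the pair about 1 mm short of the stop, which is within calibration error.
- The peak wrist reading of 13.1 N came mid-way, about 20 mm short of the stop, and is slightly over the 12 N drag given.

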